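Hold a hardness probe on a tile's ringed spot

TASK

On the grey probe reader, slide the black range slider along its track until its white line points at the middle of the blue clip. Then lift the orange probe out of its dark block and hold it square to the sloping clay tile with its white nose on the middle of the ringed spot, pressed lightly so that the spring nose is partly in but not bottomed. Finish while still holding it steadily like that, and leave the other things on the desk where they are.

Things in the scene. Friction and masses are not known exactly. Their poses are not given: they have to be found in the camera images.
- reader: grey reader console, 110 (x) x 170 (y) x 30 mm high, fixed to the desk; origin: centre of its underside. The slider's track runs along its y axis on the top, at x = +4 mm; a dark display and two small buttons lie beyond the track (+x), a white scale on the near side (-x)
- range_slider (a joint): range slider, 0 to 0.09 m, grows as it slides to the reader's +y; stays where it is left, about 1.2 N of friction
- slider_cap (a point): centre of the top face of the slider's black grip, which is 24 (reader x) x 13 (along the track, y) x 23 mm tall; its top is 26 mm above the reader's top
- slider_line (a point): end of the slider's low pointer, marked with a white line, on the near (-x) side of the grip; 34 mm towards -x from the grip's centre, 4 mm above the reader's top. The slider is set when this point has the same position along the track (reader y) as the clip
- clip: blue marker clip, 12 mm wide along the track, on the reader's near (-x) edge, 5 mm tall above the top, fixed; origin: at its middle along the track, on the level of the reader's top; axes parallel to the reader's
- rest: dark steel block, 70 x 70 x 50 mm, fixed, in which the probe hangs upright in a 19.5 mm through hole at its centre; origin: centre of its underside
- probe: orange cordless hardness probe, 105 mm long, round, 0.1 kg; its z axis is its own axis, pointing from the nose to the cap; origin: tip of the relaxed nose. From the tip: white nose 7 mm thick, 0 to 12 mm; steel barrel 16 mm thick, 12 to 40 mm; collar 30 mm thick, 40 to 46 mm (it sits on the block's top, the tip then 10 mm above the desk); orange grip 22 mm thick, 46 to 98 mm; black cap 19 mm thick, to 105 mm
- nose (a joint): spring nose of the probe: 0 relaxed, grows as it is pressed into the barrel, 0.012 m when bottomed; spring 300 N/m with 0.6 N preload
- nose_tip (a point): tip of the white spring nose (moves with it)
- stand: grey sloping sample stand, 115 x 100 mm foot, about 73 mm high at its far edge, fixed; origin: centre of its underside; the slope rises towards its +x, about 20 degrees (0.35 rad)
- sample: clay tile, 70 x 70 x 9 mm, on the stand's slope; origin: the centre of its upper face, which is the middle of the ringed spot (white disc 16 mm across, black ring 20 mm, black dot), 55 mm above the desk; z axis: square out of the face; x axis: up the slope. A 6 mm lip holds it at the lower edge, standing no higher than the face
- dish_lid: clear glass dish lid, 82 mm across, 10 mm high, bystander
- tag_stack: stack of pale paper tags, 36 x 71 x 6 mm, bystander
- loupe: black loupe, 52 mm across, 19 mm high, bystander
- eraser: white eraser in a blue sleeve, 20 x 42 x 12 mm, bystander
- mug: white mug with blue dots, 93 mm high, bystander
- tape_roll: roll of tan tape, 96 mm across, 25 mm high, bystander
- wood_handle: wooden modelling stick, 139 mm long, bystander

How it is judged:
By the outcome, as a careful person would: the job done as asked, in the order asked, and still so for the second after the job is handed in, while the arm keeps its last pose, push and grip.
It also fails if it takes over 54 s, if anything falls off the work surface, if the arm or the gripper's body presses on something with over 40 N, if the wrist force passes 120 N, or if a joint passes its speed limit or range.

ROBOT

A 7-joint arm with a two-finger parallel gripper is mounted at the origin on a cart in front of the work surface, level with it; the furniture and walls round the work are solid. World frame = base frame: x ahead of the robot, y to its left, z up, the work surface at z = 0. Lengths are in mm, angles in rad, forces in N, time in s.
With the tool pointing down it reaches from about 425 to 875 mm from the base axis. Payload 8.4 kg.
Tool frame: the origin (TCP) lies at the very end of the fingers, on their centre line; the grasp point (between the pads) lies 19 mm behind it; z points along the fingers, y is the direction in which the jaws open and shut (so a half turn about z gives the same grasp; the last joint's range is limited). The gripper opens to 85 mm and grips with 20 to 120 N. Pads are 22 mm wide; open, the fingers measure 114 mm over their backs; the gripper's body (76 mm by 85 mm) begins 54 mm behind the grasp point. The pads swing forward as they close: fully open they stand 13 mm farther back than shut.
Start: joints at [-1.241, 0.333, 0.04, 1.465, -0.013, 1.343, -0.059], TCP at [270.254, 591.123, 231.308] pointing down, gripper open.
Joint ranges: [-2.58, 2.58], [-0.38, 2.09], [-1.3, 1.39], [0.25, 2.4], [-1.5, 4.64], [0.08, 2.09], [-2.65, 2.65]. Speed limits (rad/s): [2.22, 2.22, 2.79, 2.79, 3.14, 3.14, 3.14].

INTERFACE

Orientations are given as a 3x3 rotation matrix whose columns are the frame's x, y, z axes.
In Python, from station import ctrl, snapshot gives the robot as it stands.
- The arm moves only by the tool send_rows, never from a script. Its arguments are lists of equal length, an entry for each row: "fingers": the opening, from 0 (shut) to 1 (fully open); "travel": the shift along the world's x, y, z in m, a list of three; "turn": the turn about the world's z in rad. In form: {"fingers": [fingers, ...], "travel": [[dx, dy, dz], ...], "turn": [turn, ...]}. A call has 1 to 12 rows; each row shifts and turns the commanded pose from where the row before left it; what a row does not reach is not made up. A row lasts 1/8 s, in which the tool goes at most 62.5 mm and 10.7 degrees, less where a joint would pass 70% of its speed; a pose out of reach is approached as far as the arm can. A call is refused whole if a number of a shift passes 0.0625 or a number of a turn 0.188, either way. A call with a gripper value outside its range is refused whole. The fingers move at their own pace and stop on an object; "squeeze" is the grip in N (left out, the last holds). Time passes only in rows, so rows that do not move let the fingers close. It gives the time, the measured TCP pose, the force and the opening at its end, in the units of the state.
- ctrl.state(): the state, without advancing time (a new reading comes with each control period).
- snapshot(name): name is "side" or "top" or "wrist"; returns a dict with "pixels" (420x560x3 uint8, red, green, blue), "z_map" (420x560 float32, mm along the optical axis (not along the pixel's ray), 0 where there is no reading), "fx", "fy", "cx", "cy" (pixels), "rvec" (rotation vector, rad) and "tvec" (3), from world to camera coordinates, as OpenCV has them. Camera axes: x right, y down, z forward; pixel columns grow to the right and rows downward; lengths in mm; the calibration is good to about 2 mm. The wrist camera is an equidistant fisheye: a pixel r from the principal point sees the ray r / f radians off the axis. A picture is of the moment at which its call begins.
- ctrl.finish_job(): hands the job in, once; it reports no verdict.
The state is a dict: "t": time; "qpos": joint angles; "qvel": joint speeds; "effort": joint torques, N m; "ee_pos": TCP position; "orientation": TCP orientation; "ft_force": force on the tool from outside, world axes, zero at the start; "wrist_torque": the same for the moment, N m; "finger_gap": finger opening in mm.
Only numpy, scipy, OpenCV 4.12 (cv2) and the standard library are available. Lean on these libraries where they do the work, as an engineer would, in place of code of your own. Each camera call takes 0.05 s, during which the arm holds its last target.

## Working session

There is one attempt and no reset: what is moved stays moved. The work goes in short steps, Python scripts to look and compute and a tool call to move; the robot and the scene stay as the last step left them, time stands still between calls to the robot, and variables do not carry over. Pictures are saved under pics/ and viewed, and the job is handed in when it is done.

Besides the shell and the picture viewer there is one more tool, called after "Call:" as name(argument=value, ...) on one line, values as JSON. send_rows: Moves the arm, as the interface text tells. Its arguments: {"type":"object","properties":{"fingers":{"type":"array"},"travel":{"type":"array"},"turn":{"type":"array"},"squeeze":{"type":"number"}},"required":["fingers","travel","turn"]}

```bash
ls; mkdir -p pics; cat > h.py <<'E'
import numpy as np,cv2
from station import ctrl,snapshot
def snap(n,name):
    s=snapshot(n); cv2.imwrite(f'pics/{name}.png',s['pixels'][:,:,::-1]); np.save(f'pics/{name}.npy',s,allow_pickle=True); return s
def load(name): return np.load(f'pics/{name}.npy',allow_pickle=True).item()
def world(s,u,v,z=None):
    u=np.atleast_1d(u).astype(float);v=np.atleast_1d(v).astype(float)
    if z is None: z=s['z_map'][v.astype(int),u.astype(int)]
    R=cv2.Rodrigues(np.array(s['rvec'],float))[0]
    x=(u-s['cx'])/s['fx'];y=(v-s['cy'])/s['fy']
    c=np.stack([x*z,y*z,z*np.ones_like(x)],1)
    return (c-np.array(s['tvec']).ravel())@R
def onplane(s,u,v,h):
    R=cv2.Rodrigues(np.array(s['rvec'],float))[0];t=np.array(s['tvec']).ravel()
    C=-R.T@t; d=np.array([(u-s['cx'])/s['fx'],(v-s['cy'])/s['fy'],1])@R
    return C+d*(h-C[2])/d[2]
def proj(s,P):
    return cv2.projectPoints(np.atleast_2d(np.array(P,float)),np.array(s['rvec'],float),np.array(s['tvec'],float),np.array([[s['fx'],0,s['cx']],[0,s['fy'],s['cy']],[0,0,1.]]),None)[0][:,0]
E
python3 - <<'E'
from h import *
for n in ['side','top','wrist']:
    s=snap(n,n+'0'); R=cv2.Rodrigues(np.array(s['rvec'],float))[0]; print(n,s['fx'],s['cx'],s['cy'],-R.T@np.array(s['tvec']).ravel(),R[2])
print(ctrl.state())
E
```

```text
pics
side 502.5540774064119 282.61790263827646 211.67862439794524 [  194.96565971 -1152.70022761  1103.62143558] [ 0.23671036  0.70571888 -0.66777921]
top 454.7395181776419 282.0699935927908 210.27651534898678 [ 403.95682556  -58.81474793 1271.83714629] [ 0.15071344 -0.0057453  -0.9885608 ]
wrist 325.19226210127806 281.1495347473354 217.28774217308663 [202.37390883 621.58724345 373.82002161] [ 0.2682325  -0.1234739  -0.95540856]
{'t': 0.15, 'qpos': array([-1.24118369,  0.33376544,  0.03991091,  1.46606291, -0.01341269,
        1.34326623, -0.05847929]), 'qvel': array([-0.00136056, -0.00127896, -0.00141524, -0.00306646,  0.00121322,
        0.000211  ,  0.00111108]), 'effort': array([ 5.38627646e-04, -6.59039354e+01,  1.36606168e+00, -4.05869615e+01,
        1.69138686e-02,  9.64959705e-03, -1.62112372e-05]), 'ee_pos': array([270.15750154, 590.82218563, 230.61775143]), 'orientation': array([[-9.09446912e-01,  4.15819817e-01, -4.39183146e-04],
       [ 4.15820041e-01,  9.09446183e-01, -1.15486339e-03],
       [-8.08016480e-05, -1.23290810e-03, -9.99999237e-01]]), 'ft_force': array([ 0.57711664,  0.61378915, -0.20869002]), 'wrist_torque': array([ 0.02284871, -0.0525034 ,  0.00932828]), 'finger_gap': 85.54823258794625}
```

View pics/side0.png

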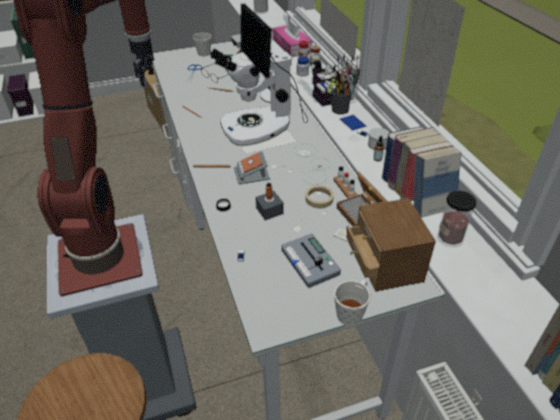

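View pics/top0.png

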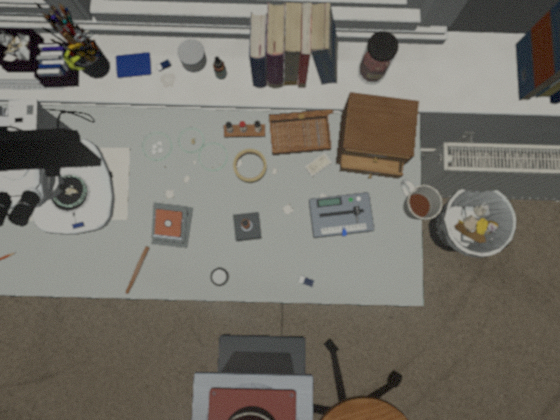

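View pics/wrist0.png

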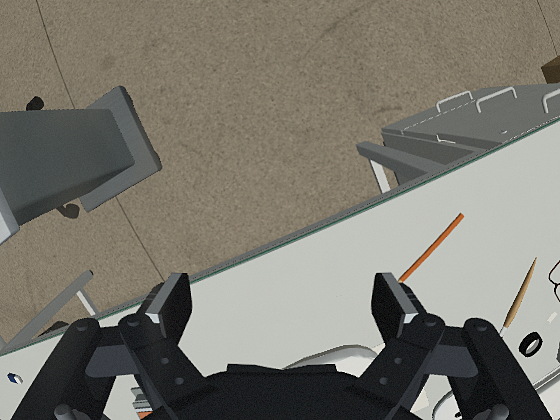

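```bash
python3 - <<'E'
from h import *
s=load('top0');p=s['pixels'][:,:,::-1]
a=cv2.resize(p[185:245,300:380],None,fx=8,fy=8,interpolation=cv2.INTER_CUBIC);cv2.imwrite('pics/tr.png',a)
a=cv2.resize(p[190:260,140:270],None,fx=6,fy=6,interpolation=cv2.INTER_CUBIC);cv2.imwrite('pics/tp.png',a)
s=load('side0');p=s['pixels'][:,:,::-1]
a=cv2.resize(p[225:290,275:345],None,fx=8,fy=8,interpolation=cv2.INTER_CUBIC);cv2.imwrite('pics/sr.png',a)
a=cv2.resize(p[140:225,225:295],None,fx=6,fy=6,interpolation=cv2.INTER_CUBIC);cv2.imwrite('pics/sp.png',a)
E
```

```text
(no output)
```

View pics/tr.png

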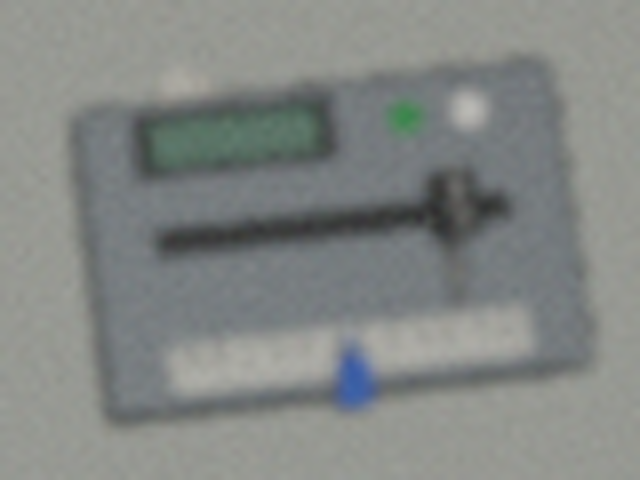

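View pics/tp.png

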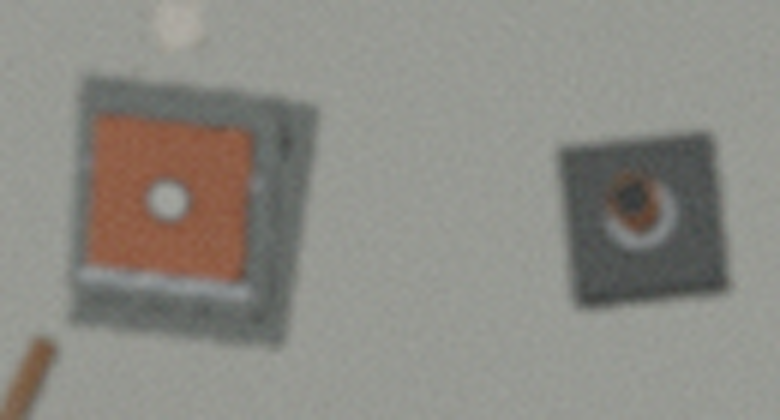

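View pics/sr.png

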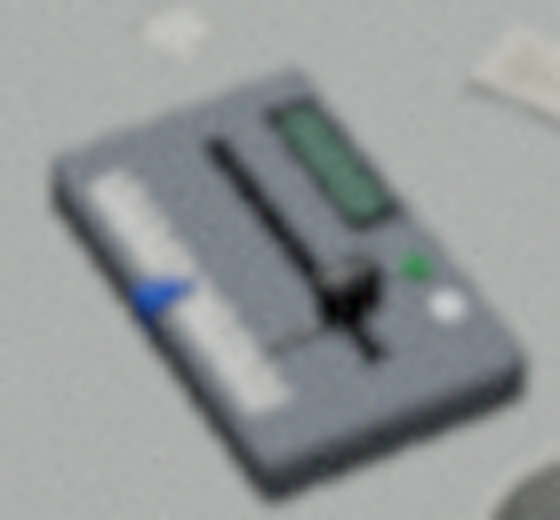

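View pics/sp.png

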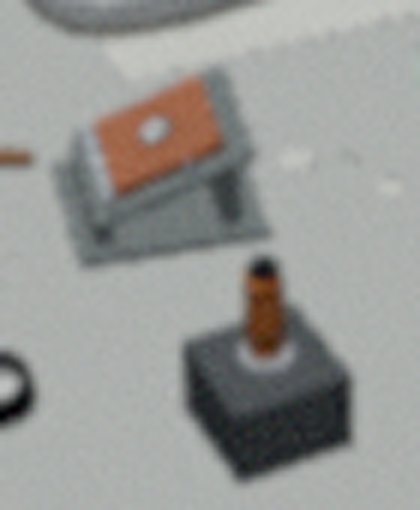

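```bash
python3 - <<'E'
from h import *
s=load('top0')
def t(n,u,v,h): print(n,onplane(s,u,v,h).round(1))
for n,u,v,h in [('TL',78,115,30),('TR',548,60,30),('BR',588,350,30),('BL',108,408,30),('track L',160,242,30),('track R',510,205,30),('cap',455,185,56),('line end',460,300,34),('clip',352,365,34)]: t(n,300+u/8,185+v/8,h)
for n,u,v,h in [('cap',632,192,115),('rTL',562,150,50),('rTR',710,135,50),('rBR',725,285,50),('rBL',578,300,50),('collar',642,212,56),('spot',168,200,55),('tTL',95,118,67),('tTR',252,130,67),('tBL',80,268,43),('tBR',250,292,43)]: t(n,140+u/6,190+v/6,h)
s=load('side0')
for n,u,v,h in [('clip',160,296,33),('line end',272,350,34),('cap',347,275,56)]: t('s'+n,275+u/8,225+v/8,h)
for n,u,v,h in [('cap',263,268,115),('spot',155,130,55)]: t('s'+n,225+u/6,140+v/6,h)
# depth check
p=world(s,*np.array([[225+155/6],[140+130/6]]));print(p)
# desk-depth: plane fit of tile top in both cams
for nm,(u0,u1,v0,v1) in {'top0':(158,180,212,232),'side0':(243,259,156,170)}.items():
    q=load(nm);U,V=np.meshgrid(range(u0,u1),range(v0,v1));P=world(q,U.ravel(),V.ravel());px=q['pixels'][V.ravel(),U.ravel()].astype(int)
    m=(px[:,0]-px[:,2]>40);P=P[m];
    for _ in range(3):
        c=P.mean(0);n=np.linalg.svd(P-c)[2][2];n*=np.sign(n[2]);P=P[abs((P-c)@n)<4]
    print(nm,len(P),c,n,np.degrees(np.arccos(n[2])),np.degrees(np.arctan2(-n[1],-n[0])))
E
```

```text
TL [ 625.9 -142.    30. ]
TR [ 649.8 -305.3   30. ]
BR [ 548.6 -318.8   30. ]
BL [ 524.3 -154.    30. ]
track L [ 582.2 -171.    30. ]
track R [ 598.4 -292.    30. ]
cap [ 600.6 -268.5   56. ]
line end [ 564.3 -274.    34. ]
clip [ 540.9 -237.    34. ]
cap [547.4  27.8 115. ]
rTL [573.8  64.9  50. ]
rTR [582.4  -1.7  50. ]
rBR [514.6 -10.6  50. ]
rBL [506.1  55.   50. ]
collar [545.9  27.4  56. ]
spot [545.8 239.8  55. ]
tTL [580.3 271.6  67. ]
tTR [576.7 201.5  67. ]
tBL [515.3 280.4  43. ]
tBR [506.5 203.3  43. ]
sclip [ 537.5 -237.6   33. ]
sline end [ 565.7 -275.8   34. ]
scap [ 595.7 -269.8   56. ]
scap [546.   26.5 115. ]
sspot [547.1 242.1  55. ]
[[546.03810341 237.80240629  58.20592628]]
top0 50 [535.85205618 207.61716768 178.55795442] [ 0.99313407 -0.03892325  0.11031637] 83.66644659992576 177.75559286771283
side0 30 [545.47097718 236.1202304   56.77171511] [-0.35042016  0.33510187  0.87459273] 29.003188112133923 -43.7199138818943
```

Call:
send_rows(fingers=[0.6,0.6,0.6,0.6,0.6,0.6,0.6,0.6,0.6,0.6,0.6,0.6], travel=[[0.0193,-0.0506,0],[0.0193,-0.0506,0],[0.0193,-0.0506,0],[0.0193,-0.0506,0],[0.0193,-0.0506,0],[0.0193,-0.0506,0],[0.0193,-0.0506,0],[0.0193,-0.0506,0],[0.0193,-0.0506,0],[0.0193,-0.0506,0],[0.0193,-0.0506,0],[0.0193,-0.0506,0]], turn=[0.0335,0.0335,0.0335,0.0335,0.0335,0.0335,0.0335,0.0335,0.0335,0.0335,0.0335,0.0335])

```text
t: 1.65
ee_pos: [502.1, -17.8, 231.4]
orientation: [[-1.0, 0.026, 0.0], [0.026, 1.0, 0.0], [-0.0, 0.0, -1.0]]
ft_force: [0.9, 0.2, 0.0]
finger_gap: 51.3
```

Call:
send_rows(fingers=[0.6,0.6,0.6,0.6,0.6,0.6], travel=[[0.0192,-0.0502,-0.014],[0.0192,-0.0502,-0.014],[0.0192,-0.0502,-0.014],[0.0192,-0.0502,-0.014],[0.0192,-0.0502,-0.014],[0,0,0]], turn=[0.0335,0.0335,0.0335,0.0335,0.0335,0])

```text
t: 2.4
ee_pos: [596.2, -271.9, 159.0]
orientation: [[-0.991, -0.135, -0.004], [-0.135, 0.991, -0.002], [0.004, -0.002, -1.0]]
ft_force: [-0.5, -1.0, -0.4]
finger_gap: 51.3
```

```bash
python3 - <<'E'
from h import *
s=snap('wrist','w1'); print(ctrl.state()['ee_pos'],ctrl.state()['orientation'],s['tvec'],s['rvec'])
E
```

```text
[ 596.76678945 -269.29521772  159.8392953 ] [[-9.90625684e-01 -1.36574653e-01 -2.84923534e-03]
 [-1.36572585e-01  9.90629650e-01 -9.09106634e-04]
 [ 2.94669793e-03 -5.11456946e-04 -9.99995528e-01]] [ 350.67054474 -547.28025042  149.20826311] [-1.92595477 -2.20583429 -0.32741115]
```

View pics/w1.png

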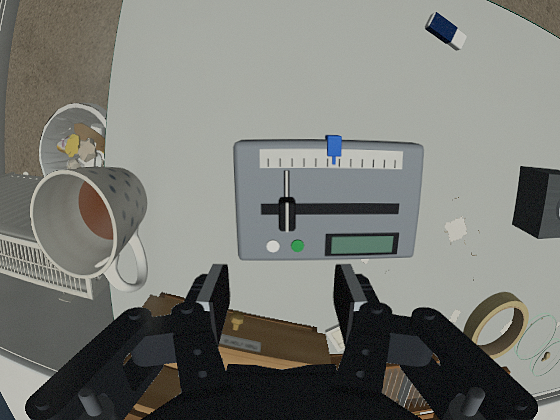

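```bash
cat >> h.py <<'E'
def fplane(s,u,v,h):
    R=cv2.Rodrigues(np.array(s['rvec'],float))[0];t=np.array(s['tvec']).ravel();C=-R.T@t
    K=np.array([[s['fx'],0,s['cx']],[0,s['fy'],s['cy']],[0,0,1.]])
    a=cv2.fisheye.undistortPoints(np.array([[[u,v]]],float),K,np.zeros(4))[0,0]
    d=np.array([a[0],a[1],1])@R
    return C+d*(h-C[2])/d[2]
def fproj(s,P):
    K=np.array([[s['fx'],0,s['cx']],[0,s['fy'],s['cy']],[0,0,1.]])
    return cv2.fisheye.projectPoints(np.atleast_2d(np.array(P,float))[:,None,:],np.array(s['rvec'],float).reshape(3,1),np.array(s['tvec'],float).reshape(3,1),K,np.zeros(4))[0][:,0]
def crop(s,name,u0,u1,v0,v1,f):
    cv2.imwrite(f'pics/{name}.png',cv2.resize(s['pixels'][v0:v1,u0:u1,::-1],None,fx=f,fy=f,interpolation=cv2.INTER_CUBIC))
E
python3 - <<'E'
from h import *
s=load('w1');crop(s,'w1c',225,430,125,270,3.8)
E
```

```text
(no output)
```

View pics/w1c.png

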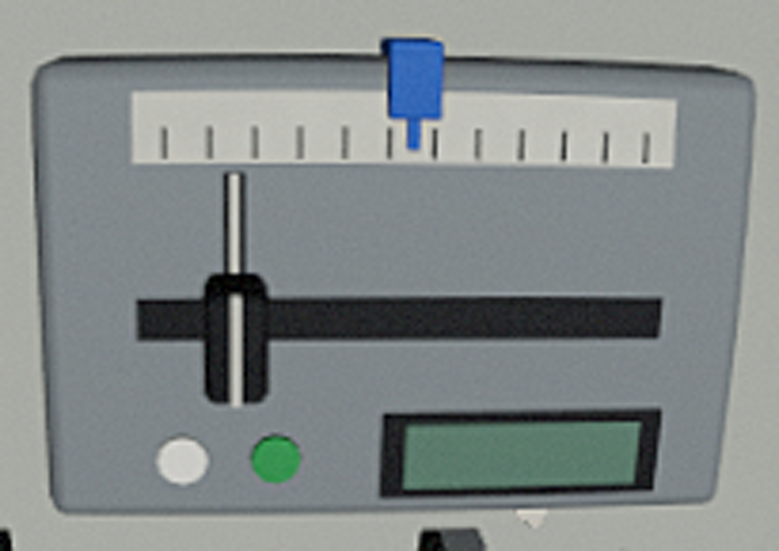

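```bash
python3 - <<'E'
from h import *
s=load('w1')
f=lambda u,v,h:fplane(s,225+u/3.8,125+v/3.8,h)
L=f(137,319,30);Rr=f(660,318,30);y=(Rr-L)/np.linalg.norm(Rr-L);print('track',L,Rr,y,np.linalg.norm(Rr-L))
c1=f(162,145,30);c2=f(646,148,30);yy=(c2-c1)/np.linalg.norm(c2-c1);print(yy)
cap=f(236,348,56);line=f(234,173,34);clip=f(415,80,35);clip2=f(414,150,32)
print('cap',cap,'line',line,'clip',clip,clip2)
print((clip-line)@yy,(clip2-line)@yy,(clip-line)@y,(clip-cap)@yy,(clip2-cap)@yy)
E
```

```text
track [ 600.0395763  -289.96935185   30.        ] [ 582.67408117 -166.84960519   30.        ] [-0.13966319  0.99019907  0.        ] 124.33837878783898
[-0.14589167  0.98930057  0.        ]
cap [ 596.12796223 -268.03917128   56.        ] line [ 563.03392756 -272.76299326   34.        ] clip [ 536.83752023 -236.66561463   35.        ] [ 552.46277355 -233.84447928   32.        ]
39.53299483401554 40.044351412147755 39.40226456222127 39.6878588941204 40.199215472252625
```

Call:
send_rows(fingers=[0.6,0.6,0.6,0.6,0.6,0.1,0.1,0.1,0.1,0.1], travel=[[-0.0007,0.0013,-0.03],[0,0,-0.03],[0,0,-0.03],[0,0,-0.0325],[0,0,0],[0,0,0],[0,0,0],[0,0,0],[0,0,0],[0,0,0]], turn=[0,0,0,0,0,0,0,0,0,0], squeeze=20)

```text
t: 3.7
ee_pos: [598.2, -266.1, 40.6]
orientation: [[-0.99, -0.14, 0.003], [-0.14, 0.99, -0.0], [-0.003, -0.001, -1.0]]
ft_force: [-0.8, 1.1, 7.9]
finger_gap: 12.3
```

```bash
python3 - <<'E'
from h import *
s=snap('wrist','w2'); crop(s,'w2c',200,480,120,330,2.8);st=ctrl.state();print(st['ee_pos'],st['ft_force'],st['finger_gap'])
E
```

```text
[ 598.21613669 -266.11704089   40.65821909] [-0.66764832  0.15344832  8.6894628 ] 12.303039208891883
```

View pics/w2c.png

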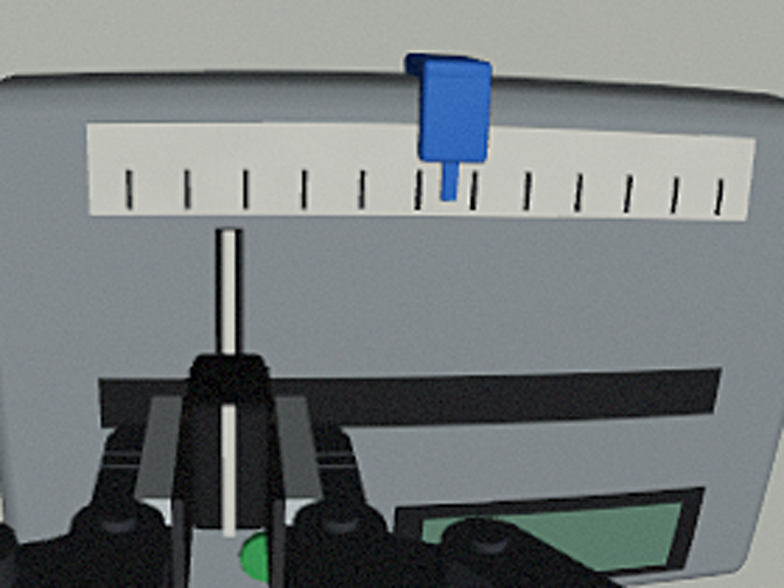

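```bash
cat > sl.py <<'E'
from h import *
import sys
def disp(s,f,l,c,c2):
    y=np.array([-0.1435,.9897,0])
    L=f(*l,34);C=f(*c,35);D=f(*c2,32);print(L,C,D,(C-L)@y,(D-L)@y)
if __name__=='__main__':
    s=load('w2');f=lambda u,v,h:fplane(s,200+u/2.8,120+v/2.8,h)
    disp(s,f,(229,232),(456,112),(449,198))
E
python3 sl.py
```

```text
[ 563.08436253 -271.49494381   34.        ] [ 536.75431307 -236.88314231   35.        ] [ 552.03187013 -234.38537935   32.        ] 38.03366203934039 38.313368605891995
```

Call:
send_rows(fingers=[0.1,0.1,0.1,0.1,0.1,0.1,0.1], travel=[[-0.0014,0.0094,0.001],[-0.0014,0.0095,0.001],[-0.0014,0.0095,0],[-0.0013,0.0094,0],[0,0,0],[0,0,0],[0,0,0]], turn=[0,0,0,0,0,0,0])

```text
t: 4.62
ee_pos: [592.5, -226.8, 40.8]
orientation: [[-0.99, -0.141, 0.001], [-0.141, 0.99, 0.001], [-0.001, 0.001, -1.0]]
ft_force: [5.7, 2.4, -5.4]
finger_gap: 12.6
```

```bash
python3 - <<'E'
from h import *
s=snap('wrist','w3'); crop(s,'w3c',160,440,120,330,2.8);st=ctrl.state();print(st['ee_pos'],st['ft_force'],st['finger_gap'])
E
```

```text
[ 592.49900832 -226.82216325   40.74661844] [ 5.07111702  2.43065669 -5.60935158] 12.641943491720841
```

View pics/w3c.png

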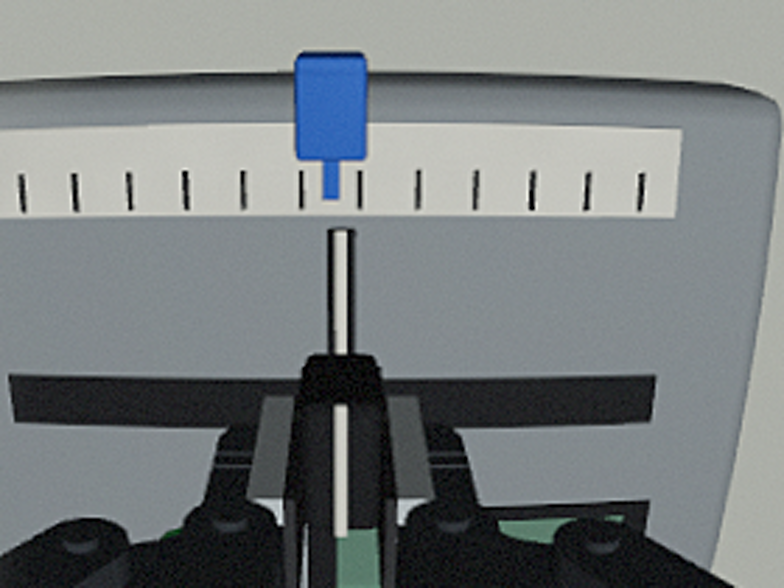

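```bash
python3 - <<'E'
from sl import *
s=load('w3');f=lambda u,v,h:fplane(s,160+u/2.8,120+v/2.8,h)
disp(s,f,(341.5,231),(331,107),(331,196))
E
```

```text
[ 557.20616197 -232.19150432   34.        ] [ 536.34524815 -236.92071137   35.        ] [ 551.85502816 -234.76145179   32.        ] -1.6869550850720096 -1.7755893115218704
```

Call:
send_rows(fingers=[0.1,0.1,0.1,0.1], travel=[[0.0002,-0.0017,0],[0,0,0],[0,0,0],[0,0,0]], turn=[0,0,0,0])

```text
t: 5.18
ee_pos: [592.8, -228.8, 40.8]
orientation: [[-0.99, -0.141, 0.001], [-0.141, 0.99, 0.001], [-0.001, 0.0, -1.0]]
ft_force: [6.6, 1.5, -5.2]
finger_gap: 12.5
```

```bash
python3 - <<'E'
from h import *
s=snap('wrist','w4'); crop(s,'w4c',160,440,120,330,2.8);st=ctrl.state();print(st['ee_pos'],st['ft_force'],st['finger_gap'])
E
```

```text
[ 592.77823813 -228.76551829   40.772033  ] [ 5.64309963  1.58099733 -5.98605086] 12.115990020989715
```

View pics/w4c.png

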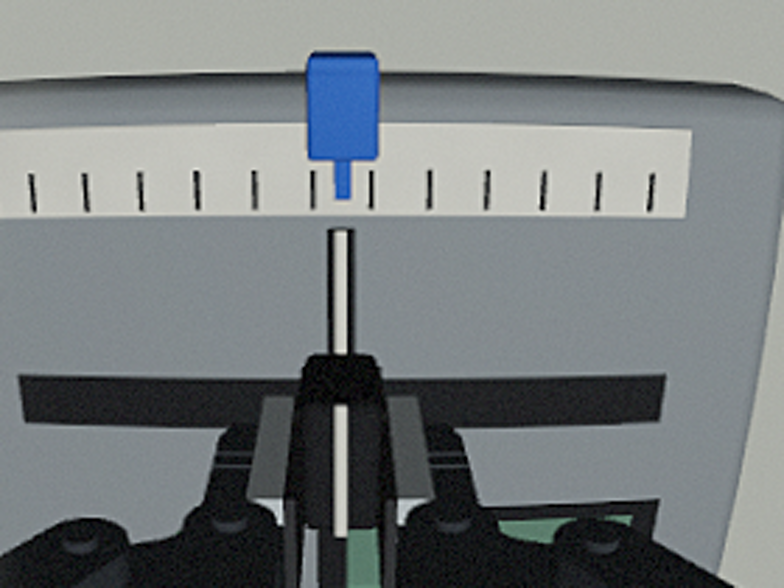

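Call:
send_rows(fingers=[0.4,0.5,0.5,0.5,0.6,0.6,0.6], travel=[[0,0,0],[0,0,0],[0,0,0],[0,0,0.03],[0,0,0.045],[0,0,0.045],[0,0,0]], turn=[0,0,0,0,0,0,0])

```text
t: 6.1
ee_pos: [593.5, -230.9, 164.7]
orientation: [[-0.99, -0.14, 0.006], [-0.14, 0.99, -0.001], [-0.006, -0.002, -1.0]]
ft_force: [-0.5, -0.4, -0.2]
finger_gap: 51.2
```

```bash
python3 - <<'E'
from h import *
s=snap('wrist','w5'); crop(s,'w5c',190,395,120,265,3.8);st=ctrl.state();print(st['ee_pos'],st['ft_force'],st['finger_gap'])
E
```

```text
[ 592.52711307 -230.18998666  162.4215316 ] [-1.26293664 -0.32817389 -0.35098046] 51.486637255471564
```

View pics/w5c.png

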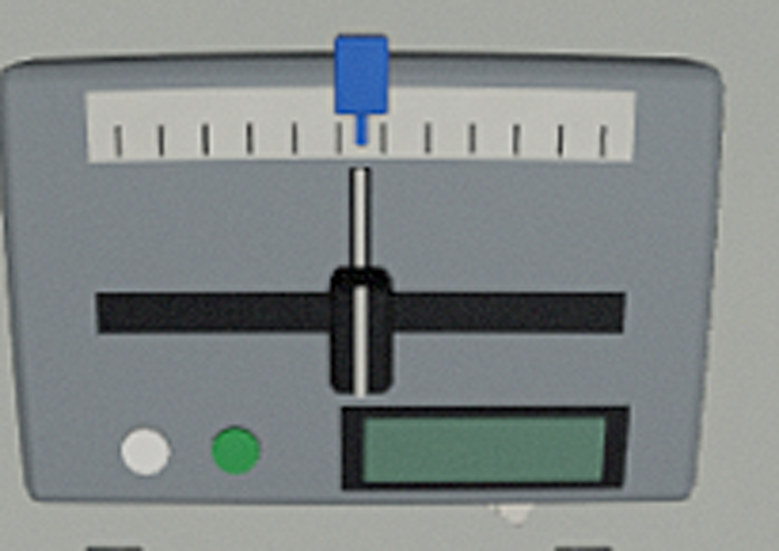

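Call:
send_rows(fingers=[0.6,0.6,0.6,0.6,0.6,0.6,0.6], travel=[[0,0.03,0.04],[-0.009,0.05,0.014],[-0.009,0.05,0.014],[-0.009,0.05,0],[-0.009,0.05,0],[-0.0095,0.027,0],[0,0,0]], turn=[-0.049,-0.049,-0.049,-0.049,-0.049,0,0])

```text
t: 7.02
ee_pos: [545.2, 30.2, 227.5]
orientation: [[-0.995, 0.099, -0.002], [0.099, 0.995, 0.0], [0.002, 0.0, -1.0]]
ft_force: [0.3, -0.2, 0.0]
finger_gap: 51.1
```

```bash
python3 - <<'E'
from h import *
s=snap('wrist','w6'); st=ctrl.state();print(st['ee_pos'],st['orientation'][:,1],st['finger_gap'])
E
```

```text
[545.65168508  28.11590108 227.75527169] [ 1.01901889e-01  9.94794304e-01 -5.44935673e-04] 51.34584526578648
```

View pics/w6.png

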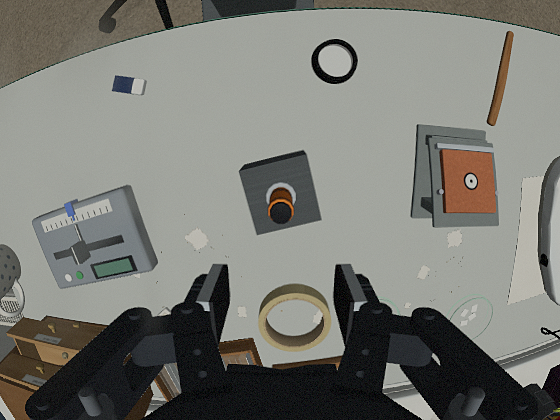

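```bash
python3 - <<'E'
from h import *
s=load('w6'); crop(s,'w6a',230,330,140,240,5);crop(s,'w6b',405,510,115,235,5)
a=cv2.imread('pics/w6a.png');b=cv2.imread('pics/w6b.png');a=cv2.copyMakeBorder(a,0,100,0,0,0)[:525] if 0 else a
c=np.zeros((600,525+10,3),np.uint8);
cv2.imwrite('pics/w6b.png',b)
E
```

```text
(no output)
```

View pics/w6a.png

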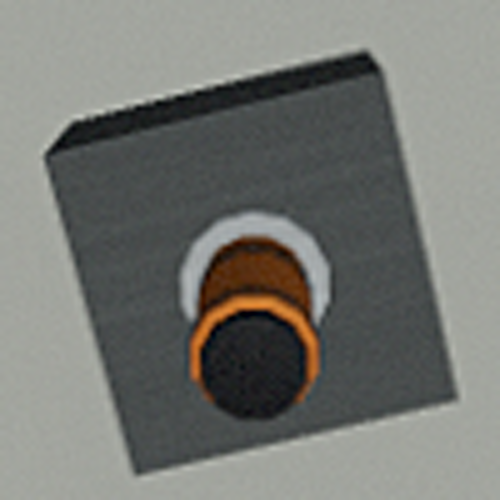

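View pics/w6b.png

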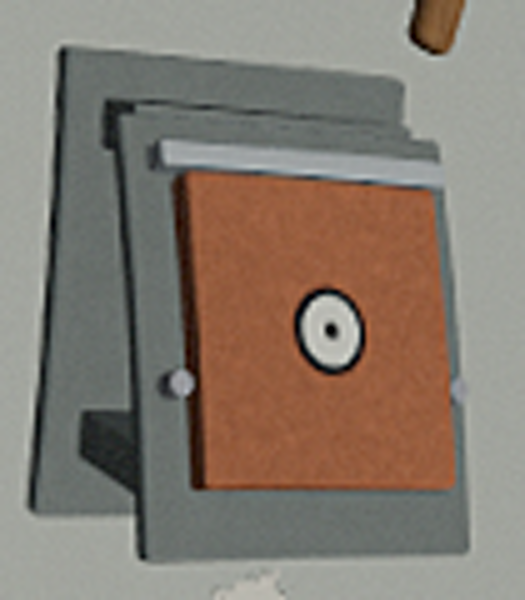

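```bash
python3 - <<'E'
from h import *
from scipy.optimize import least_squares
s=load('w6')
f=lambda u,v,h:fplane(s,230+u/5,140+v/5,h)
print('cap',f(253,363,115));B=np.array([f(47,157,50),f(383,78,50),f(457,400,50),f(137,473,50)]);print('block',B.mean(0),B.round(1).tolist())
px=np.array([(187,172),(435,190),(455,488),(203,488),(331,330)])/5+[405,115]
loc=np.array([(-35,-35,0),(-35,35,0),(35,35,0),(35,-35,0),(0,0,0)],float)
def pts(p):
    x,y,yaw,a=p;c,s_=np.cos(yaw),np.sin(yaw)
    Rz=np.array([[c,-s_,0],[s_,c,0],[0,0,1]]);Ry=np.array([[np.cos(a),0,-np.sin(a)],[0,1,0],[np.sin(a),0,np.cos(a)]])
    return loc@(Rz@Ry).T+[x,y,55]
for fixa in (None,.349):
    g=lambda p:(fproj(s,pts([p[0],p[1],p[2],p[3] if fixa is None else fixa]))-px).ravel()
    r=least_squares(g,[546,240,-.1,.35]);print(r.x,r.fun.round(2))
E
```

```text
cap [545.31624591  29.23037371 115.        ]
block [546.85641519  29.6458638   50.        ] [[517.2, -9.5, 50.0], [508.2, 58.7, 50.0], [576.3, 68.7, 50.0], [585.7, 0.6, 50.0]]
[ 5.47138250e+02  2.41739931e+02 -9.19998645e-02  3.28331721e-01] [ 0.06 -0.61 -0.1  -0.17 -0.14  0.12  0.5   0.28 -0.37  0.39]
[ 5.47099153e+02  2.41721873e+02 -9.71536386e-02  3.50000000e-01] [-0.1  -0.64 -0.35  0.09  0.08  0.21  0.69  0.05 -0.38  0.36]
```

Call:
send_rows(fingers=[0.6,0.6,0.6,0.6,0.6,0.6,0.1,0.1,0.1,0.1,0.1], travel=[[0.0006,0.0013,-0.03],[0,0,-0.03],[0,0,-0.035],[0,0,-0.035],[0,0,-0.0285],[0,0,0],[0,0,0],[0,0,0],[0,0,0],[0,0,0],[0,0,0]], turn=[0.006,0,0,0,0,0,0,0,0,0,0], squeeze=20)

```text
t: 8.45
ee_pos: [547.9, 28.4, 71.5]
orientation: [[-0.995, 0.098, 0.002], [0.098, 0.995, 0.0], [-0.002, 0.0, -1.0]]
ft_force: [0.0, -1.7, 7.9]
finger_gap: 21.7
```

```bash
python3 - <<'E'
from h import *
s=snap('wrist','w7'); st=ctrl.state();print(st['ee_pos'],st['orientation'][:,1],st['finger_gap'],st['ft_force'],st['wrist_torque'])
E
```

```text
[547.90946302  28.37924025  71.50841476] [9.83119933e-02 9.95155541e-01 4.49336092e-04] 21.37514290662168 [-0.45906554 -1.35210451  7.83419851] [-0.46313034  0.09143758 -0.02594701]
```

View pics/w7.png

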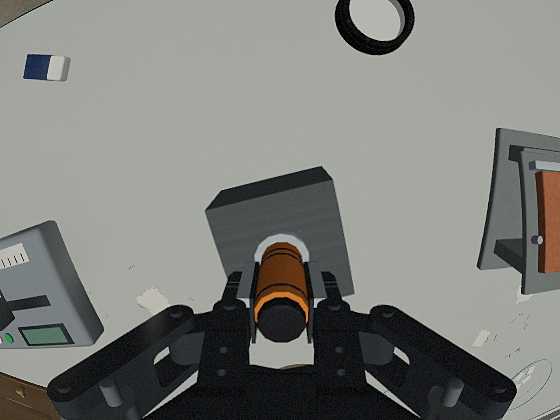

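Call:
send_rows(fingers=[0.1,0.1,0.1,0.1], travel=[[0,0,0.01],[0,0,0.01],[0,0,0.011],[0,0,0]], turn=[0,0,0,0])

```text
t: 9.0
ee_pos: [547.6, 28.8, 102.4]
orientation: [[-0.995, 0.098, 0.002], [0.098, 0.995, 0.001], [-0.002, 0.001, -1.0]]
ft_force: [0.2, 0.7, -1.7]
finger_gap: 21.1
```

```bash
python3 - <<'E'
from h import *
s=snap('wrist','w8'); st=ctrl.state();print(st['ee_pos'],st['orientation'][:,1],st['finger_gap'],st['ft_force'],st['wrist_torque'])
s=snap('side','s8');crop(s,'s8c',225,305,140,230,6)
E
```

```text
[547.2271767   28.82572371 101.80223851] [9.79406482e-02 9.95192094e-01 5.69749304e-04] 21.18441970528336 [ 0.59598681 -0.00632891 -0.91729258] [-0.06761858 -0.0692212   0.03153194]
```

View pics/w8.png

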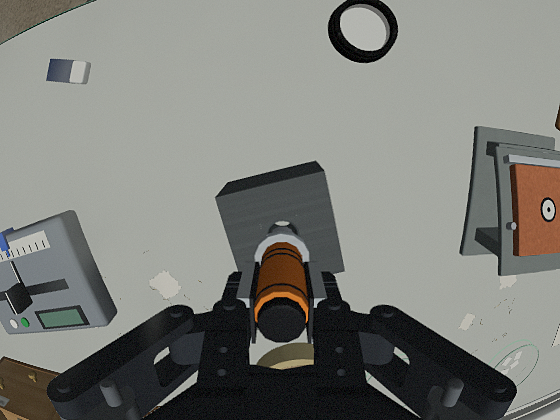

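View pics/s8c.png

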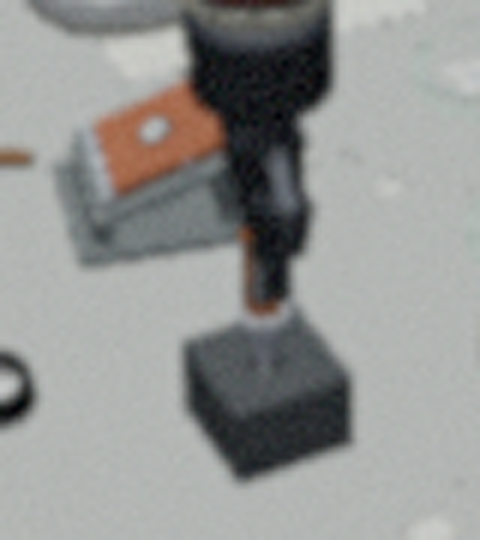

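Call:
send_rows(fingers=[0.1,0.1,0.1,0.1,0.1,0.1,0.1], travel=[[-0.005,0.0005,0],[-0.005,0.0005,0],[-0.005,0.0005,0],[-0.005,0.0005,0],[-0.005,0.0005,0],[0,0,0],[0,0,0]], turn=[0,0,0,0,0,0,0])

```text
t: 9.98
ee_pos: [521.8, 31.2, 101.4]
orientation: [[-0.995, 0.098, -0.0], [0.098, 0.995, 0.0], [0.0, 0.0, -1.0]]
ft_force: [2.2, 0.4, -0.2]
finger_gap: 21.3
```

```bash
python3 - <<'E'
from h import *
s=snap('wrist','w9'); st=ctrl.state();print(st['ee_pos'],st['orientation'][:,1],st['finger_gap'],st['ft_force'],st['wrist_torque'])
s=snap('side','s9');crop(s,'s9c',225,305,140,230,6)
E
```

```text
[521.88601736  31.21322658 101.33979875] [9.80908023e-02 9.95177469e-01 2.46569693e-05] 21.35489260897306 [2.17864069 0.85120385 0.38463314] [ 0.15507994 -0.55136825 -0.07518772]
```

View pics/w9.png

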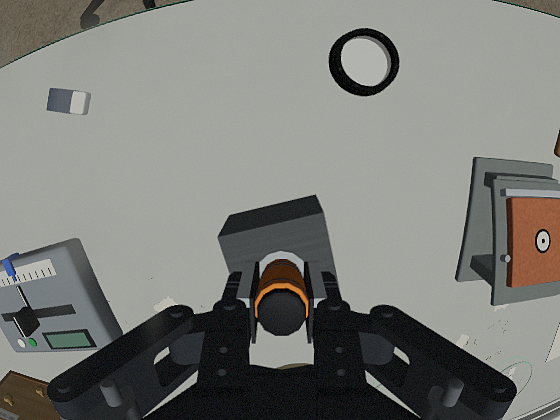

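View pics/s9c.png

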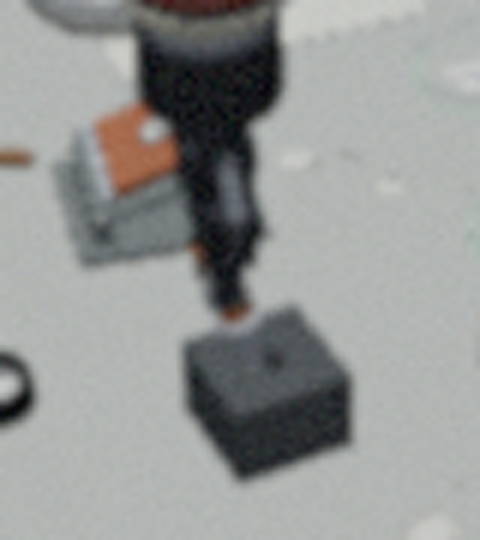

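Call:
send_rows(fingers=[0.1,0.1,0.1,0.1], travel=[[-0.0035,0.0003,0],[-0.0035,0.0004,0],[0,0,0],[0,0,0]], turn=[0,0,0,0])

```text
t: 10.58
ee_pos: [514.7, 31.8, 101.3]
orientation: [[-0.995, 0.098, -0.001], [0.098, 0.995, 0.0], [0.001, -0.0, -1.0]]
ft_force: [1.1, -0.1, 0.5]
finger_gap: 21.1
```

```bash
python3 - <<'E'
from h import *
s=snap('wrist','w10'); st=ctrl.state();print(st['ee_pos'],st['orientation'][:,1],st['finger_gap'],st['ft_force'],st['wrist_torque'])
crop(s,'w10c',210,350,230,350,5)
for n in('w8','w7'):crop(load(n),n+'c',210,350,200,350,5)
s=snap('side','s10');crop(s,'s10c',225,305,140,230,6)
E
```

```text
[514.76205431  31.81502525 101.30282749] [ 9.81748463e-02  9.95169180e-01 -5.17164607e-05] 21.525848596131365 [1.49382113 0.65611148 0.43556744] [ 0.05107581 -0.53816344 -0.02729096]
```

View pics/w10c.png

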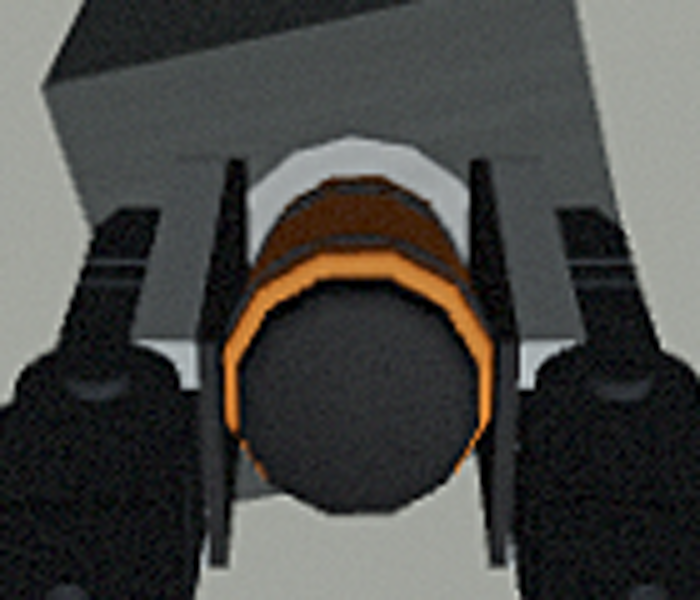

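View pics/w8c.png

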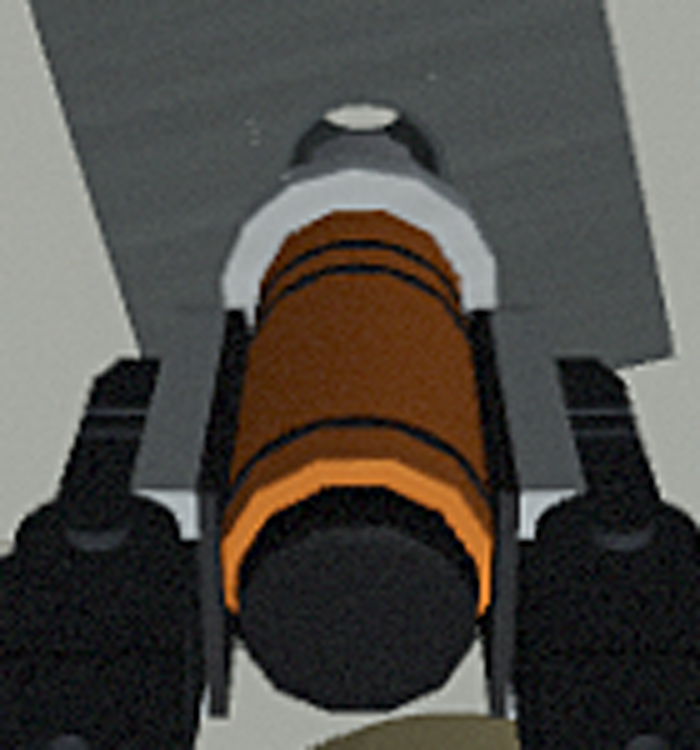

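View pics/s10c.png

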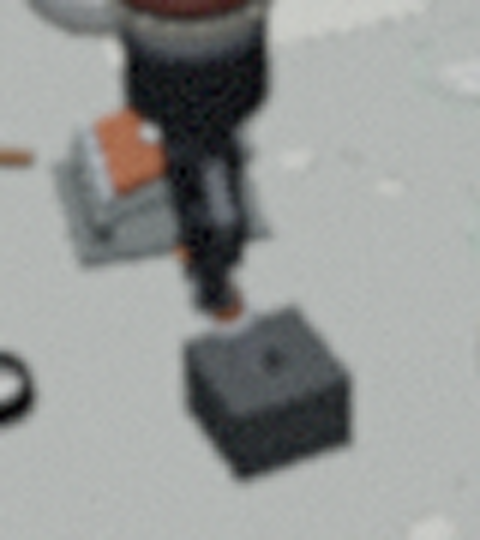

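```bash
cat > tilt.py <<'E'
from h import *
from scipy.optimize import least_squares
ph=np.linspace(0,2*np.pi,720)
YAW=-.0985
def frame(th,yaw=YAW):
    c,s_=np.cos(yaw),np.sin(yaw);X=np.array([c,s_,0]);Y=np.array([-s_,c,0]);Z=np.array([0,0,1.])
    return X*np.cos(th)+Z*np.sin(th),Y,-X*np.sin(th)+Z*np.cos(th),X
def rows(s,tcp,p):
    th,sg,dx=p;ex,ey,ez,X=frame(th);G=np.array(tcp)+[0,0,19]+X*dx
    def circ(sa,r): return fproj(s,G+ez*(sa-sg)+r*(np.cos(ph)[:,None]*ex+np.sin(ph)[:,None]*ey))[:,1]
    a=circ(105,9.5);b=circ(98,11);c=min(circ(46,15).min(),circ(40,15).min());d=circ(46,11)
    return np.array([a.min(),a.max(),b.min(),c,d.min()])
def fit(s,tcp,obs,sg=None,p0=(0.2,80,0)):
    m=~np.isnan(obs)
    g=lambda p:(rows(s,tcp,(p[0],sg if sg else p[1],p[2]))-obs)[m]
    r=least_squares(g,p0,x_scale=(.1,5,5),diff_step=1e-4);return r
E
python3 - <<'E'
from tilt import *
o8=np.array([525,710,458,168,208])/5+200
r=fit(load('w8'),[547.3,28.8,101.9],o8);print(r.x,r.fun)
o10=np.array([281,515,248,138,176])/5+230
r=fit(load('w10'),[514.75,31.8,101.3],o10);print(r.x,r.fun)
r=fit(load('w10'),[514.75,31.8,101.3],o10,80.5);print(r.x,r.fun)
r=fit(load('w8'),[547.3,28.8,101.9],o8,80.5);print(r.x,r.fun)
E
```

```text
[-1.15064003e-02  8.73095420e+01  3.35326958e+00] [-0.42940945 -0.03544021  0.4215719  -1.30566478  1.34894163]
[ 0.33588364 86.22051201  2.21412435] [ 0.011925   -0.01540201 -0.01229236 -0.17303868  0.18880793]
[ 0.34807772 80.00240626  1.10931856] [-0.74493595  1.74197681 -0.83885769 -0.23160357  0.27001579]
[ 1.94746599e-02  8.00011792e+01 -4.59652168e-01] [-1.1616382   2.49352475 -0.64762174 -1.61235471  1.21638615]
```

Call:
send_rows(fingers=[0.1,0.1,0.1,0.1,0.1,0.1,0.1,0.1], travel=[[-0.001,0.0001,0],[0,0,0],[0,0,0.02],[0,0,0.03],[0,0,0.03],[0,0,0.01],[0,0,0],[0,0,0]], turn=[0,0,0,0,0,0,0,0], squeeze=60)

```text
t: 11.68
ee_pos: [513.1, 31.9, 189.9]
orientation: [[-0.995, 0.098, -0.002], [0.098, 0.995, -0.001], [0.002, -0.001, -1.0]]
ft_force: [-0.2, 0.4, -1.1]
finger_gap: 20.7
```

```bash
python3 - <<'E'
from h import *
s=snap('wrist','w11'); st=ctrl.state();print(st['ee_pos'],st['orientation'][:,1],st['finger_gap'],st['ft_force'],st['wrist_torque'])
crop(s,'w11c',210,350,230,350,5)
s=snap('side','s11');crop(s,'s11c',225,305,120,230,6)
s=snap('top','t11');crop(s,'t11c',180,300,180,280,6)
E
```

```text
[513.12146221  31.84571757 189.98992161] [ 9.80818882e-02  9.95177857e-01 -9.88447571e-04] 20.092151861185176 [ 0.65068758  0.02423351 -0.65168184] [-0.02618391  0.01457705  0.03218684]
```

View pics/w11c.png

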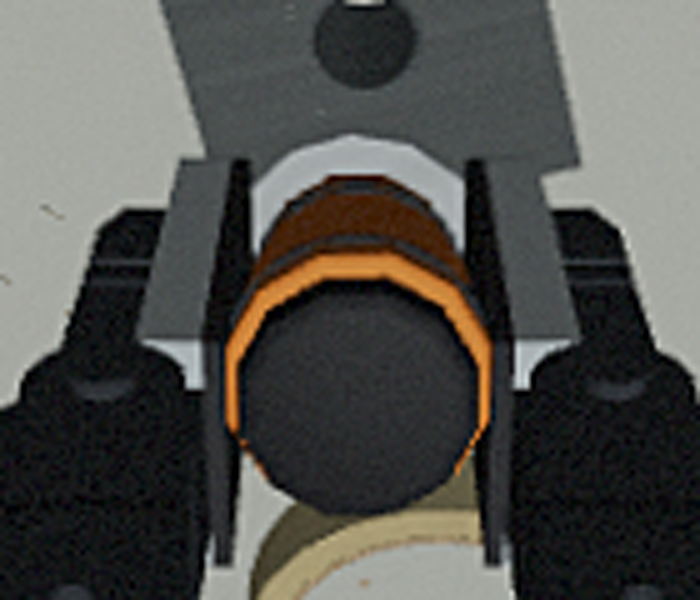

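View pics/s11c.png

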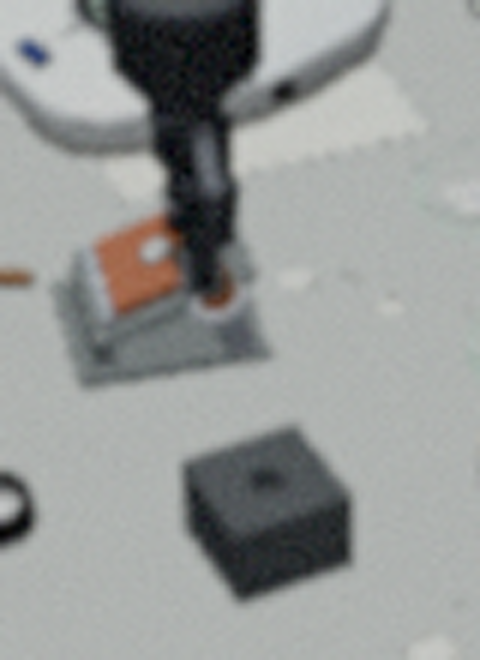

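Call:
send_rows(fingers=[0.1,0.1,0.1,0.1,0.1,0.1], travel=[[-0.002,0.04,0],[-0.002,0.045,0],[-0.002,0.045,-0.015],[-0.002,0.038,-0.025],[0,0,0],[0,0,0]], turn=[0,0,0,0,0,0])

```text
t: 12.58
ee_pos: [506.0, 199.1, 151.0]
orientation: [[-0.995, 0.099, -0.001], [0.099, 0.995, -0.001], [0.0, -0.001, -1.0]]
ft_force: [0.0, -1.3, -0.5]
finger_gap: 20.6
```

```bash
python3 - <<'E'
from h import *
s=snap('wrist','w12'); st=ctrl.state();print(st['ee_pos'],st['orientation'],st['finger_gap'],st['ft_force'],st['wrist_torque'])
E
```

```text
[506.31149944 198.76255304 151.42996951] [[-9.95030431e-01  9.95712209e-02  1.15307413e-04]
 [ 9.95711414e-02  9.95030287e-01 -5.62093667e-04]
 [-1.70702721e-04 -5.47819013e-04 -9.99999835e-01]] 20.54418062456534 [-0.28979502 -0.21880986 -0.06327091] [-0.03154476 -0.00048937  0.06922633]
```

View pics/w12.png

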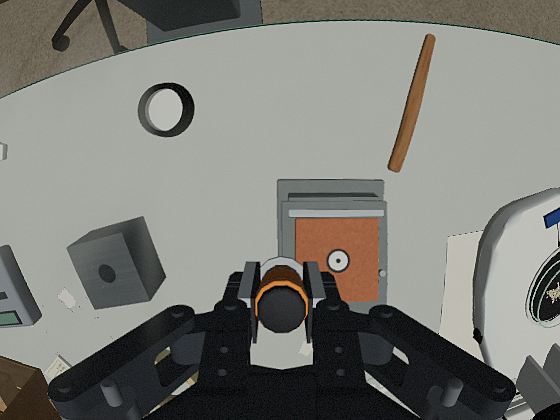

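```bash
python3 - <<'E'
from h import *
s=load('w12');crop(s,'w12c',265,400,170,315,5)
E
```

```text
(no output)
```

View pics/w12c.png

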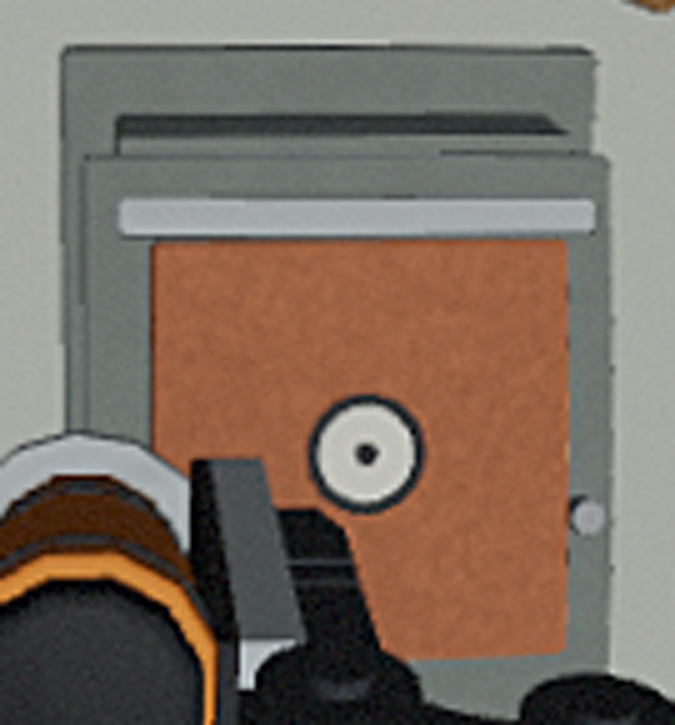

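```bash
cat > tile.py <<'E'
from h import *
from scipy.optimize import least_squares
loc=np.array([(-35,-35,0),(-35,35,0),(35,35,0),(0,0,0)],float)
def pts(p,loc=loc):
    x,y,z,yaw,a=p;c,s_=np.cos(yaw),np.sin(yaw)
    Rz=np.array([[c,-s_,0],[s_,c,0],[0,0,1]]);Ry=np.array([[np.cos(a),0,-np.sin(a)],[0,1,0],[np.sin(a),0,np.cos(a)]])
    return loc@(Rz@Ry).T+[x,y,z]
E
python3 - <<'E'
from tile import *
s=load('w12')
px=np.array([(153,240),(568,239),(565,653),(367,454)])/5+[265,170]
for a in(None,.349,.33):
    g=lambda p:(fproj(s,pts([p[0],p[1],55,p[2],p[3] if a is None else a]))-px).ravel()
    r=least_squares(g,[546,240,-.1,.35]);print(r.x,r.fun.round(2))
g=lambda p:(fproj(s,pts([p[0],p[1],p[4],p[2],p[3]]))-px).ravel()
r=least_squares(g,[546,240,-.1,.35,55]);print(r.x,r.fun.round(2))
import tilt
o=np.array([281,515,247,137,175])/5+230
r=tilt.fit(load('w11'),[513.12,31.85,189.99],o);print(r.x,r.fun)
E
```

```text
[ 5.46826813e+02  2.41329826e+02 -9.59148195e-02  3.48329963e-01] [-0.2   0.02  0.29 -0.02  0.15  0.17 -0.19 -0.12]
[ 5.46824697e+02  2.41329828e+02 -9.59734414e-02  3.50000000e-01] [-0.2   0.01  0.28 -0.02  0.15  0.18 -0.19 -0.12]
[ 5.46882169e+02  2.41329261e+02 -9.43539054e-02  3.50000000e-01] [-0.23  0.12  0.46 -0.05 -0.01  0.01 -0.19 -0.06]
[ 5.47207035e+02  2.41489547e+02 -9.62561535e-02  3.53363544e-01
  5.40714440e+01] [-0.01  0.1   0.11  0.09  0.07  0.01 -0.17 -0.19]
[ 0.33318026 86.03651066  2.11702118] [-0.07042666 -0.00891113  0.07778333 -0.18841753  0.1899721 ]
```

```bash
python3 - <<'E'
from h import *
import tilt
s=load('w11');f=lambda u,v,h:fplane(s,210+u/5,230+v/5,h)
print('hole L,R,bottom',f(314,40,50),f(415,40,50),f(365,88,50))
# lateral
ex,ey,ez,X=tilt.frame(.345,-.0985);G=np.array([513.12,31.85,208.99])
for dy in(-2,0,2): print(dy,fproj(s,G+X+ey*dy+ez*24.5), 'obs',210+362/5)
s=load('w6');f=lambda u,v,h:fplane(s,230+u/5,140+v/5,h)
print('collar (46mm plane h=56): L,R', f(180,283,56),f(330,283,56))
E
```

```text
hole L,R,bottom [545.00632879  20.34214516  50.        ] [546.85652031  39.067045    50.        ] [555.56309755  28.86577236  50.        ]
-2 [[277.14998365 310.39782225]] obs 282.4
0 [[282.57517435 310.40314953]] obs 282.4
2 [[287.99958677 310.39148286]] obs 282.4
collar (46mm plane h=56): L,R [544.42641824  14.66006017  56.        ] [547.40378065  44.38250996  56.        ]
```

Call:
send_rows(fingers=[0.1,0.1,0.1,0.1], travel=[[0.0045,0.0228,-0.008],[0.004,0.023,-0.01],[0,0,-0.0104],[0,0,0]], turn=[0,0,0,0])

```text
t: 13.12
ee_pos: [514.1, 244.9, 122.1]
orientation: [[-0.995, 0.099, -0.001], [0.099, 0.995, -0.001], [0.001, -0.002, -1.0]]
ft_force: [-0.2, -0.8, -2.0]
finger_gap: 20.7
```

```bash
python3 - <<'E'
from h import *
s=snap('wrist','w13'); st=ctrl.state();print(st['ee_pos'],st['orientation'][:,1],st['finger_gap'],st['ft_force'],st['wrist_torque'])
crop(s,'w13c',200,360,190,340,5)
s=snap('side','s13');crop(s,'s13c',225,285,130,190,10)
s=snap('top','t13');crop(s,'t13c',145,205,195,255,10)
E
```

```text
[514.49133854 244.7621765  122.68844195] [ 9.92596808e-02  9.95061179e-01 -8.75590089e-04] 21.072859068097948 [ 0.21184737 -0.72179023 -0.45373614] [-0.02951497 -0.01916275 -0.01951026]
```

View pics/w13c.png

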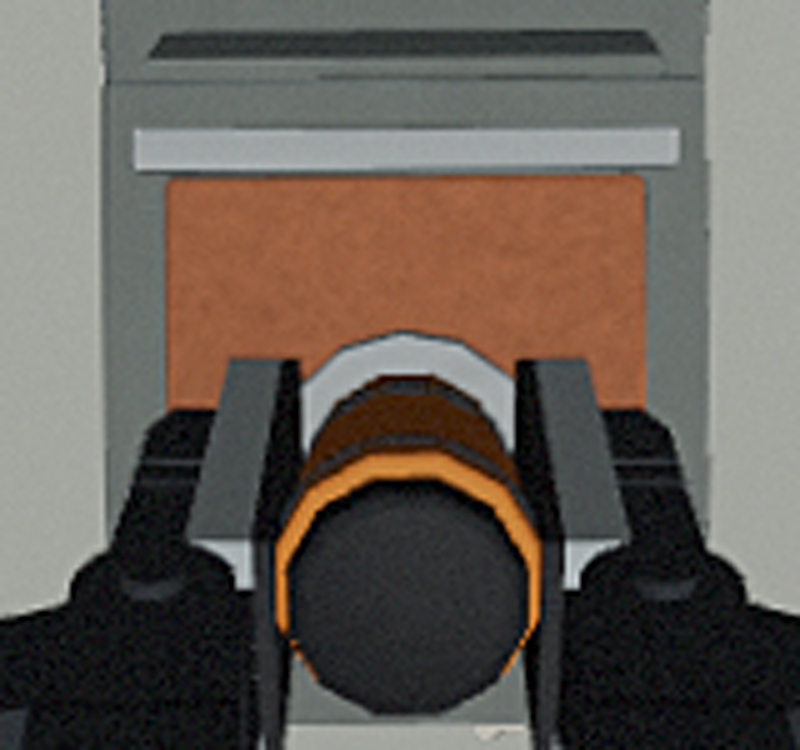

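View pics/s13c.png

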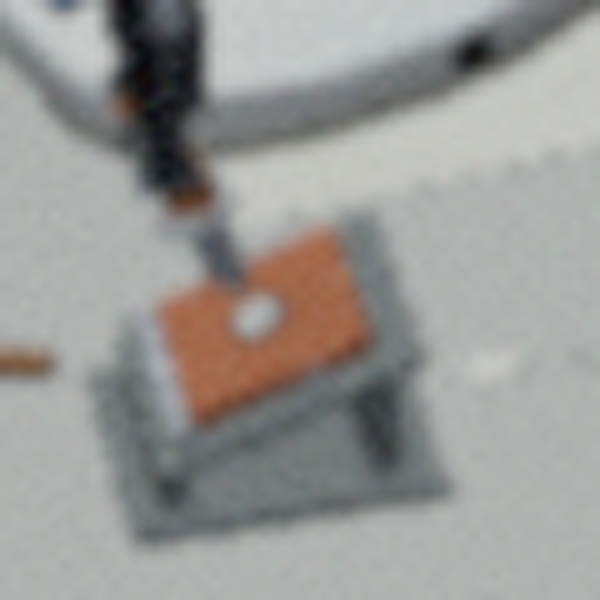

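View pics/t13c.png

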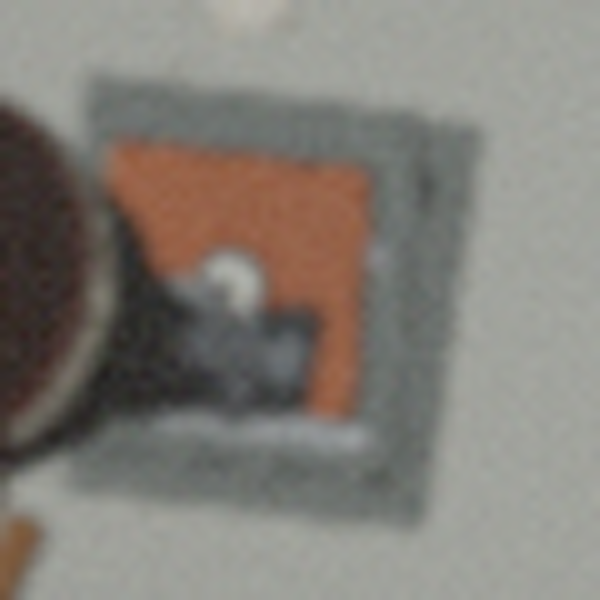

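```bash
cat > ov.py <<'E'
from tilt import *
def tip(tcp,off=28.2,down=56.7): 
    X=frame(0,-.0985)[3]; return np.array(tcp)+X*off-[0,0,down]
def overlay(name,cropbox,f,tcp,th,out,off=28.2):
    s=load(name);u0,u1,v0,v1=cropbox
    im=cv2.resize(s['pixels'][v0:v1,u0:u1,::-1],None,fx=f,fy=f,interpolation=cv2.INTER_CUBIC)
    T=tip(tcp,off);ex,ey,ez,X=frame(th)
    for sa,r,col in[(0,3.5,(0,255,0)),(12,3.5,(0,255,0)),(12,8,(255,255,0)),(40,8,(255,255,0)),(40,15,(255,0,255)),(46,15,(255,0,255))]:
        P=proj(s,T+ez*sa+r*(np.cos(ph)[::20,None]*ex+np.sin(ph)[::20,None]*ey))
        cv2.polylines(im,[np.int32(((P-[u0,v0])+.5)*f)],True,col,1)
    P=proj(s,[546.9,241.4,55]);cv2.circle(im,tuple(int(x) for x in ((P[0]-[u0,v0])+.5)*f),3,(0,0,255),-1)
    cv2.imwrite(f'pics/{out}.png',im)
E
python3 - <<'E'
from ov import *
overlay('s13',(225,285,130,190),10,[514.5,244.76,122.7],.345,'s13o')
E
```

```text
(no output)
```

View pics/s13o.png

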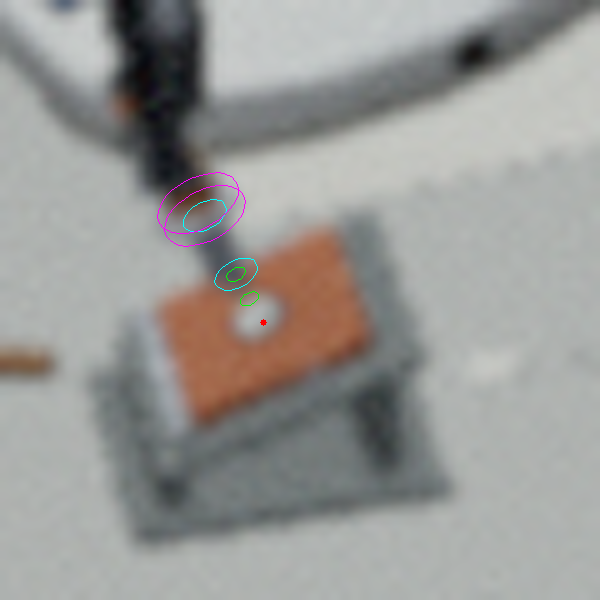

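Call:
send_rows(fingers=[0.1,0.1,0.1,0.1], travel=[[0.0015,-0.0002,-0.004],[0.0015,-0.0001,-0.0045],[0,0,0],[0,0,0]], turn=[0,0,0,0])

```text
t: 13.78
ee_pos: [517.5, 245.4, 114.4]
orientation: [[-0.995, 0.098, -0.0], [0.098, 0.995, -0.0], [0.0, -0.0, -1.0]]
ft_force: [0.0, -0.2, -1.6]
finger_gap: 20.5
```

```bash
python3 - <<'E'
from ov import *
st=ctrl.state();print(st['ee_pos'],st['ft_force'],st['wrist_torque'])
P=[]
ims=[]
for i in range(4):
    s=snap('side','s14');ims.append(s['pixels'].astype(float));st=ctrl.state();P.append(np.r_[st['ft_force'],st['wrist_torque'],st['ee_pos']])
s['pixels']=np.clip(np.mean(ims,0),0,255).astype(np.uint8);np.save('pics/s14.npy',s,allow_pickle=True)
crop(s,'s14c',225,285,130,190,12);print(np.mean(P,0).round(2),np.std(P,0).round(2))
E
```

```text
[517.47083205 245.37935789 114.39577037] [ 0.00803515 -0.16404257 -1.6171994 ] [-0.02364826 -0.03718029  0.01915207]
[ 2.2000e-01 -2.5000e-01 -1.6100e+00  2.0000e-02  2.0000e-02 -1.0000e-02
  5.1749e+02  2.4548e+02  1.1451e+02] [0.34 0.61 0.26 0.01 0.04 0.02 0.01 0.03 0.01]
```

View pics/s14c.png

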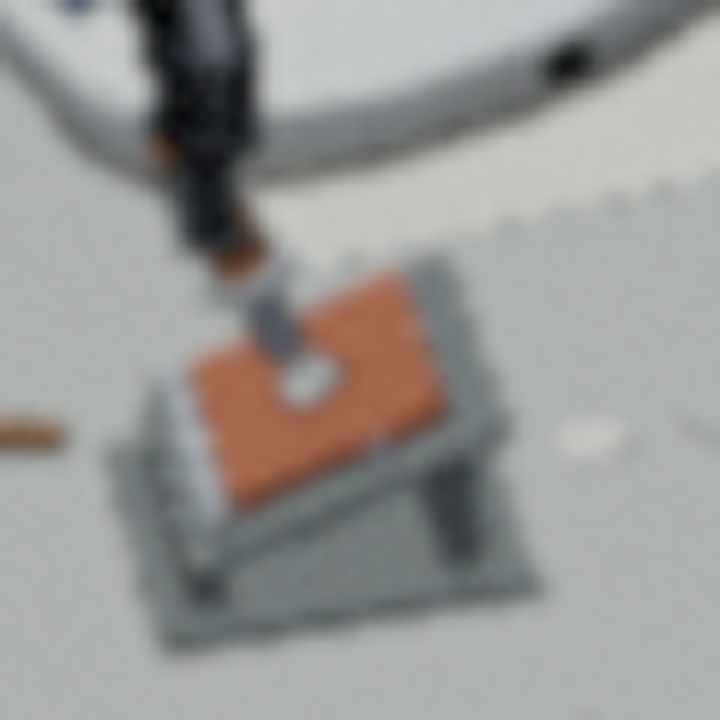

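```bash
python3 - <<'E'
from ov import *
s=load('s14');u0,v0,f=235,145,18
p=s['pixels'][145:180,235:275,::-1]
im=cv2.resize(p,None,fx=f,fy=f,interpolation=cv2.INTER_CUBIC)
sp=proj(s,[546.9,241.4,55])[0]
# measured spot and tile corners from initial side image
q=load('side0')['pixels'].astype(float)
reg=q[150:170,240:262];w=np.clip(reg[:,:,2]-105,0,None);
# disc: pixels whitish inside the orange
V,U=np.mgrid[150:170,240:262]
orange=(reg[:,:,0]-reg[:,:,2])
m=np.hypot(U-sp[0]+.5,V-sp[1]+.7)<4
w=np.clip(orange[~m][orange[~m]>30].mean()-orange,0,None)*m
c=np.array([(w*U).sum(),(w*V).sum()])/w.sum();print('spot obs',c,'proj',sp)
d=c-sp
T=tip([517.5,245.45,114.5]);print('tip',T)
ex,ey,ez,X=frame(.345)
for sa,r,col in[(0,3.5,(0,255,0)),(12,8,(255,255,0)),(40,8,(255,255,0)),(40,15,(255,0,255)),(46,15,(255,0,255))]:
    P=proj(s,T+ez*sa+r*(np.cos(ph)[::20,None]*ex+np.sin(ph)[::20,None]*ey))+d
    cv2.polylines(im,[np.int32(((P-[u0,v0])+.5)*f)],True,col,1)
cv2.circle(im,tuple(int(x) for x in ((c-[u0,v0])+.5)*f),3,(0,0,255),-1)
cv2.imwrite('pics/s14o.png',im)
print(proj(s,[[546.9,241.4,55],[548.9,241.4,55],[546.9,243.4,55]]))
E
```

```text
spot obs [250.36820138 161.20316773] proj [250.8279598 161.7848467]
tip [545.56330885 242.67678948  57.8       ]
[[250.8279598  161.7848467 ]
 [251.37399923 161.67095426]
 [250.66827945 161.46711397]]
```

View pics/s14o.png

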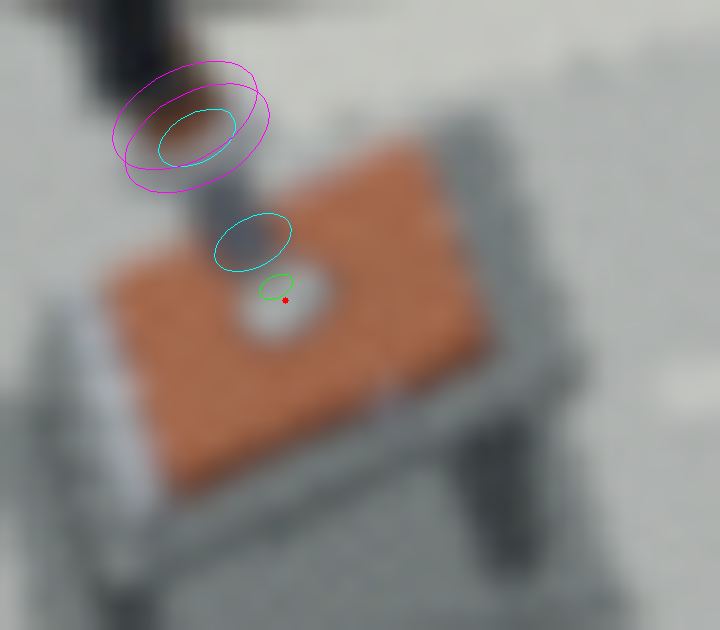

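```bash
python3 - <<'E'
from ov import *
s=load('s14');b=load('side0')['pixels'].astype(float)
d=s['pixels'].astype(float)-b
D=np.abs(d).sum(2)
np.set_printoptions(linewidth=200)
print('cols',np.arange(238,258))
for v in range(149,164): print(v,D[v,238:258].astype(int))
T=tip([517.5,245.45,114.5]);ex,ey,ez,X=frame(.345);off=np.array([-.46,-.58])
for sa in (0,6,12,20,30,40,43): print(sa,proj(s,T+ez*sa)[0]+off, 'edges',[ (proj(s,T+ez*sa+sg*r*np.array([0.24,0,0])*0)[0]).round(1).tolist() for sg,r in []])
E
```

```text
cols [238 239 240 241 242 243 244 245 246 247 248 249 250 251 252 253 254 255 256 257]
149 [ 15 114 277 376 434 455 439 394 279 122  33   4   3   6   7   1  10   9   9   2]
150 [  7  90 194 298 360 399 419 405 343 202  75  20   2   9   9   8   5   7  12   4]
151 [  8  50  88 158 260 345 371 371 320 199 107  61  16   6  11   9   6  13   5   8]
152 [  4   6  19  61 155 266 281 270 220 160 134  75  27   5  14   4   6   5   8   8]
153 [ 11  10   2  21 105 172 182 162 146 147 128  60   9   6  12   0   8  14  10   2]
154 [  8   3   2  20  85 126 138 137 165 176 153  51   3  10  13  10   5   6   8   4]
155 [  9   5   3  18  51  90 117 158 219 229 188  77  19   3   6   5   3   5  15   2]
156 [  8  10  16  10  13  19  52 143 225 228 182  96  27   9   8  10   3   3  17   5]
157 [ 15   1  10  10   3   8  21  92 164 158 125  77  36   9   5  14   8   3   4   5]
158 [  8   2   8  13   2   9   3  35  87  96 109  96  51  16   6  10   7   2   9   3]
159 [ 9  1  3  7 11 14  9  8 38 78 93 72 44 17  9  7 16  5 10  4]
160 [ 6  7  3  7  2 11  4  6 15 30 45 60 59 20  3  6  7  8  2  7]
161 [ 1  3  5  5  5  8  8  5  2  6 30 37 24 16 10  5 13 16  6 16]
162 [14  3  9 15 16  1  9 12  9 11  6 12 18  7  2 12  8 19  9  1]
163 [ 4  3 10  3  5 10 13  4 10  4  8  6 12  8  9 14  3  4  2  2]
0 [249.85971978 160.43204525] edges []
6 [249.20683764 159.2083487 ] edges []
12 [248.55090426 157.97893322] edges []
20 [247.67154296 156.33074695] edges []
30 [246.56458127 154.25596942] edges []
40 [245.44890223 152.16485297] edges []
43 [245.11248322 151.53430305] edges []
```

```bash
python3 - <<'E'
from ov import *
for n,N in(('side',6),('top',6)):
    ims=[]
    for i in range(N): s=snapshot(n);ims.append(s['pixels'].astype(float))
    s=dict(s);s['pixels']=np.clip(np.mean(ims,0)+.5,0,255).astype(np.uint8);np.save(f'pics/{n}15.npy',s,allow_pickle=True)
crop(s,'t15c',150,200,200,250,14)
st=ctrl.state();print(st['t'],st['ee_pos'],st['ft_force'])
E
```

```text
14.575 [517.42683242 245.41821628 114.39354162] [-0.06855335 -0.19349889 -1.28931887]
```

View pics/t15c.png

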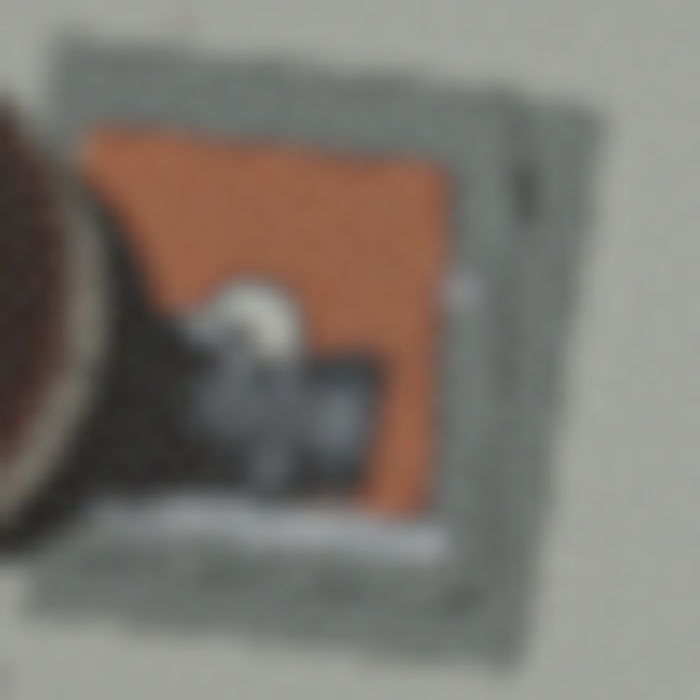

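```bash
python3 - <<'E'
from ov import *
TCP=[517.45,245.43,114.42]
out=[]
for name,bg,(u0,u1,v0,v1),f in(('side15','side0',(236,264,146,170),20),('top15','top0',(157,185,213,237),20)):
    s=load(name);b=load(bg)['pixels'].astype(float)
    sp=proj(s,[546.9,241.4,55])[0]
    V,U=np.mgrid[0:420,0:560]
    o=b[:,:,0]-b[:,:,2];r=np.hypot(U-sp[0],V-sp[1]);
    c=sp
    for _ in range(4):
        m=np.hypot(U-c[0],V-c[1])<4.5;ring=np.median(o[(np.hypot(U-c[0],V-c[1])<8)&~m])
        w=np.clip(ring-o,0,None)*m;c=np.array([(w*U).sum(),(w*V).sum()])/w.sum()
    d=c-sp;print(name,'spot',c,'d',d)
    for off in(28.2,25.3):
        im=cv2.resize(s['pixels'][v0:v1,u0:u1,::-1],None,fx=f,fy=f,interpolation=cv2.INTER_CUBIC)
        T=tip(TCP,off);ex,ey,ez,X=frame(.347)
        for sa,rr,col in[(0,3.5,(0,255,0)),(12,8,(255,255,0)),(40,15,(255,0,255)),(46,15,(255,0,255))]:
            P=proj(s,T+ez*sa+rr*(np.cos(ph)[::20,None]*ex+np.sin(ph)[::20,None]*ey))+d
            cv2.polylines(im,[np.int32(((P-[u0,v0])+.5)*f)],True,col,1)
        cv2.circle(im,tuple(int(x) for x in ((c-[u0,v0])+.5)*f),3,(0,0,255),-1)
        out.append(cv2.resize(im,(400,300) if 0 else (392,336)))
cv2.imwrite('pics/o15.png',np.vstack([np.hstack(out[:2]),np.hstack(out[2:])])[:600*2][:, :784])
a=np.vstack([np.hstack(out[:2]),np.hstack(out[2:])]);cv2.imwrite('pics/o15.png',cv2.resize(a,None,fx=.88,fy=.88))
s=load('side15');b=load('side0')['pixels'].astype(float);D=np.abs(s['pixels']-b).sum(2)
T=tip(TCP,28.2)
for v in range(156,162):
    w=np.clip(D[v,240:256]-14,0,None);print(v,(w*np.arange(240,256)).sum()/w.sum())
E
```

```text
side15 spot [250.35783133 161.18313253] d [-0.47012847 -0.60171417]
top15 spot [167.61942078 222.90596252] d [0.18898365 0.00701127]
156 246.7196796338673
157 247.0
158 247.6657894736842
159 247.99196787148594
160 248.80620155038758
161 249.08695652173913
```

View pics/o15.png

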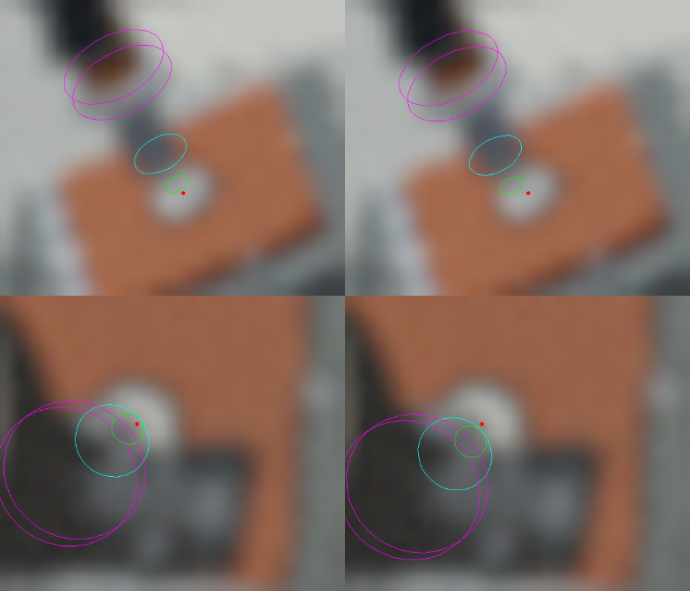

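Call:
send_rows(fingers=[0.1,0.1,0.1], travel=[[0.0025,-0.0014,0.001],[0,0,0],[0,0,0]], turn=[0,0,0])

```text
t: 14.95
ee_pos: [520.0, 244.0, 115.4]
orientation: [[-0.995, 0.098, -0.0], [0.098, 0.995, -0.0], [0.0, -0.0, -1.0]]
ft_force: [0.9, -0.1, -0.3]
finger_gap: 20.6
```

```bash
cat > chk.py <<'E'
from ov import *
import sys
def avg(n,N,out):
    ims=[];F=[]
    for i in range(N): s=snapshot(n);ims.append(s['pixels'].astype(float));st=ctrl.state();F.append(np.r_[st['ft_force'],st['wrist_torque'],st['ee_pos']])
    s=dict(s);s['pixels']=np.clip(np.mean(ims,0)+.5,0,255).astype(np.uint8);np.save(f'pics/{out}.npy',s,allow_pickle=True)
    F=np.mean(F,0);print('F',F[:3].round(2),'M',F[3:6].round(3),'pos',F[6:].round(2),st['finger_gap'],st['t']);return s,F[6:]
def axis(s,tcp,th=.347,off=25.8):
    b=load('side0')['pixels'].astype(float);D=np.abs(s['pixels']-b).sum(2);T=tip(tcp,off);ez=frame(th)[2]
    L=np.array([proj(s,T+ez*a)[0]+[-.47,-.6] for a in np.linspace(-10,60,50)])
    for v in range(155,162):
        w=np.clip(D[v,240:256]-14,0,None);print(v,((w*np.arange(240,256)).sum()/w.sum()).round(2),'model',np.interp(-v,-L[:,1][::-1] if L[0,1]<L[-1,1] else -L[:,1],L[:,0]).round(2))
E
python3 - <<'E'
from chk import *
s,p=avg('side',6,'s16');axis(s,p);crop(s,'s16c',225,285,130,190,12);print('spot 250.36 161.18')
E
```

```text
F [ 0.11 -0.13 -1.12] M [-0.018  0.018  0.014] pos [519.91 244.05 115.38] 20.617747683657367 15.25
155 246.94 model 247.04
156 247.5 model 247.58
157 247.99 model 248.11
158 248.59 model 248.65
159 249.08 model 249.19
160 249.95 model 249.72
161 250.68 model 250.26
spot 250.36 161.18
```

View pics/s16c.png

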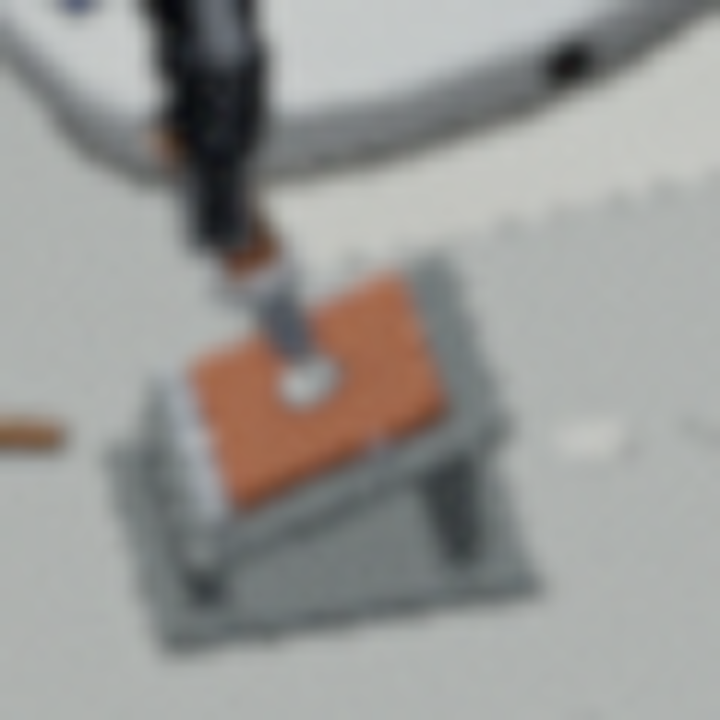

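Call:
send_rows(fingers=[0.1,0.1,0.1,0.1,0.1], travel=[[0.0009,-0.0001,-0.0026],[0.001,-0.0001,-0.0026],[0.0003,0,-0.0009],[0,0,0],[0,0,0]], turn=[0,0,0,0,0])

```text
t: 15.88
ee_pos: [522.2, 243.9, 109.4]
orientation: [[-0.995, 0.098, 0.0], [0.098, 0.995, 0.0], [-0.0, 0.0, -1.0]]
ft_force: [-0.9, 0.7, 0.1]
finger_gap: 20.5
```

```bash
python3 - <<'E'
from chk import *
s,p=avg('side',6,'s17');axis(s,p)
E
```

```text
F [-0.33  0.47  0.66] M [0.149 0.11  0.002] pos [522.17 243.91 109.4 ] 20.204917077954487 16.175
155 247.27 model 247.08
156 247.28 model 247.61
157 247.62 model 248.15
158 248.8 model 248.69
159 249.47 model 249.22
160 249.97 model 249.76
161 249.79 model 250.3
```

Call:
send_rows(fingers=[0.1,0.1,0.1,0.1], travel=[[0.0005,-0.0001,-0.0014],[0.0005,0,-0.0012],[0,0,0],[0,0,0]], turn=[0,0,0,0])

```text
t: 16.68
ee_pos: [523.1, 243.8, 106.7]
orientation: [[-0.995, 0.098, -0.0], [0.098, 0.995, -0.0], [0.0, -0.0, -1.0]]
ft_force: [-1.2, 1.6, 1.0]
finger_gap: 20.6
```

```bash
python3 - <<'E'
from chk import *
s,p=avg('side',8,'s18');axis(s,p)
crop(s,'s18c',225,285,130,190,12)
w=snap('wrist','w18');crop(w,'w18c',200,360,190,340,5)
t,p=avg('top',6,'t18');crop(t,'t18c',150,200,200,250,12)
E
```

```text
F [-1.29  0.87  1.65] M [0.267 0.239 0.012] pos [523.13 243.77 106.74] 20.326349910478584 17.075
155 247.42 model 247.08
156 247.12 model 247.61
157 247.28 model 248.15
158 248.42 model 248.69
159 249.6 model 249.22
160 250.03 model 249.76
161 249.73 model 250.3
F [-1.    1.05  1.31] M [0.324 0.249 0.026] pos [523.14 243.75 106.71] 20.581318141816595 17.425
```

View pics/s18c.png

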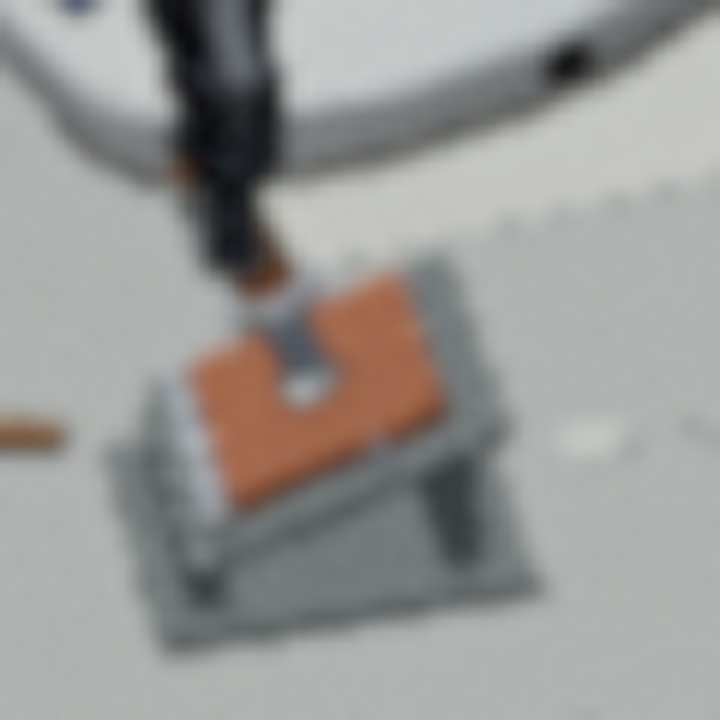

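View pics/w18c.png

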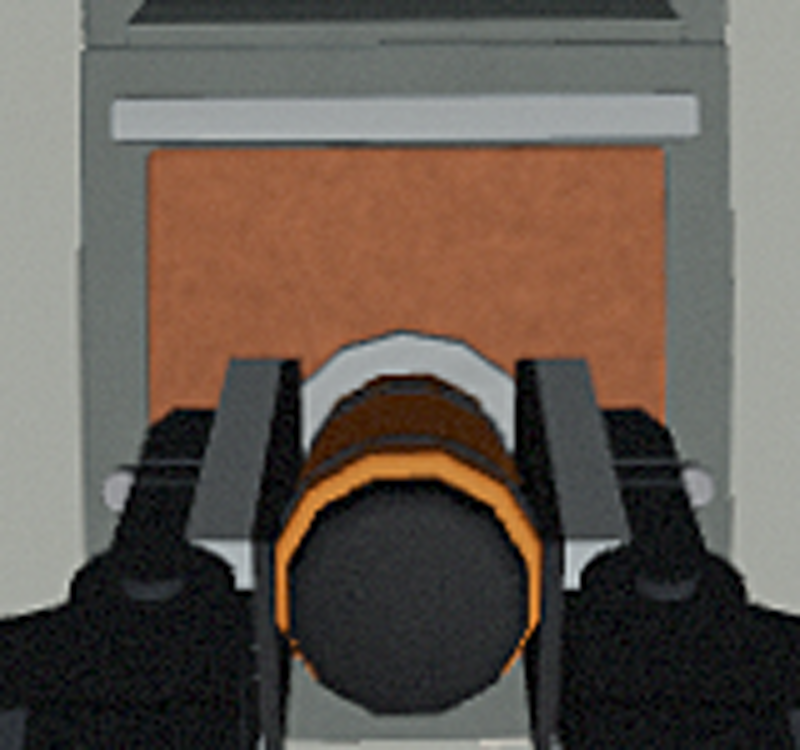

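View pics/t18c.png

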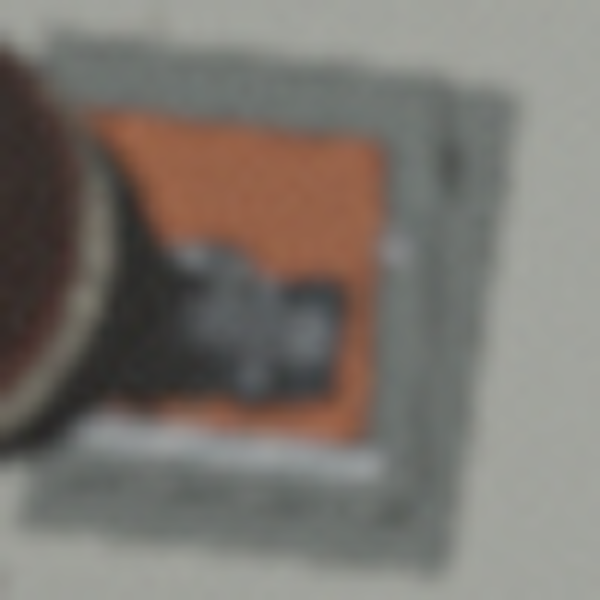

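Call:
send_rows(fingers=[0.1,0.1,0.1,0.1], travel=[[0,0,0],[0,0,0],[0,0,0],[0,0,0]], turn=[0,0,0,0])

```text
t: 17.92
ee_pos: [523.1, 243.7, 106.7]
orientation: [[-0.995, 0.098, -0.0], [0.098, 0.995, -0.0], [0.0, -0.0, -1.0]]
ft_force: [-0.5, 1.0, 1.8]
finger_gap: 20.3
```

```bash
python3 - <<'E'
from chk import *
s=load('s16')
for th in(.25,.3,.347,.4,.45):
    T=tip([519.9,244.05,115.4],25.8);ez=frame(th)[2];a=proj(s,T+ez*15)[0];b=proj(s,T+ez*38)[0];print(th,(a-b)[0]/(a-b)[1])
s,p=avg('side',6,'s19');crop(s,'s19r',275,345,225,290,8)
E
```

```text
0.25 0.3909857407559109
0.3 0.464182054961259
0.347 0.5365059773158029
0.4 0.6229312960296454
0.45 0.7100943033085146
F [-1.    1.27  1.51] M [0.338 0.252 0.034] pos [523.16 243.74 106.71] 20.49208886666975 18.225
```

View pics/s19r.png

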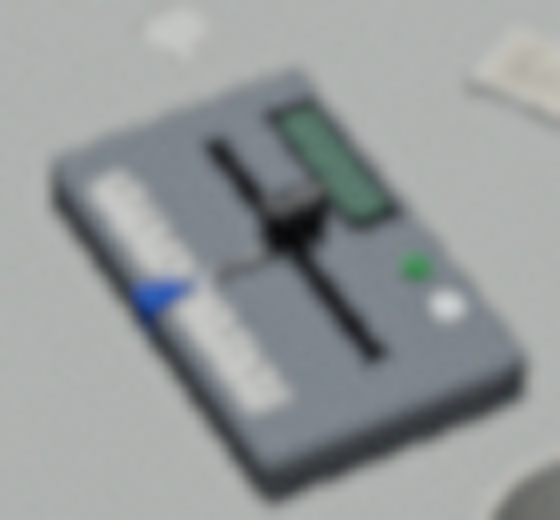

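Call:
send_rows(fingers=[0.1,0.1,0.1,0.1], travel=[[0,0.0003,0],[0,0,0],[0,0,0],[0,0,0]], turn=[0,0,0,0])

```text
t: 18.73
ee_pos: [523.1, 243.9, 106.7]
orientation: [[-0.995, 0.098, -0.0], [0.098, 0.995, -0.0], [0.0, -0.0, -1.0]]
ft_force: [-0.5, 0.3, 1.6]
finger_gap: 20.5
```

```bash
python3 - <<'E'
from chk import *
s,p=avg('side',6,'s20');crop(s,'s20c',225,285,130,190,12)
E
```

```text
F [-0.72 -0.19  1.53] M [ 0.013  0.25  -0.01 ] pos [523.15 243.9  106.68] 20.570960229246587 19.025
```

```bash
python3 -c "
from station import ctrl
print(ctrl.finish_job())"
```

```text
the job is handed in; nothing more can be done
None
```

The job was handed in at about 19 s of the 54 s. The slider is set, and the probe is held pressed on the ringed spot. No verdict was returned.

- **Slider:** I gripped its cap, moved it about 40 mm and corrected one 1.7 mm overshoot. After release, the wrist view showed the white line within about 0.5 mm of the clip's middle.
- **Probe tilt:** The arm can only turn about the vertical, so I gripped the probe upright and raised it until only its nose was left in the hole. I then moved the hand about 33 mm sideways, so the rim swung the probe in the grip, and held it at 60 N after that.
    - The side view gives a tilt of 0.346 rad and the tile fit a slope of 0.349 rad.
    - The raw wrist-camera fit gave 0.333 rad, or 0.345 rad once corrected by its reading on the upright probe.
- **Nose position:** The estimates disagreed by about 3 mm up the slope. The side view put the tip lower than the wrist-camera fit did. I went mostly with the side view, because the wrist fit had also been about 3 mm off on the upright probe in the block. Just before contact the probe's axis met the spot within about 1 mm in that view. It says little about left–right position, which rests on the wrist view.
- **Press:** The steady force is about 2.8 N, nearly square to the tile. That means about 7 mm of the 12 mm nose travel; the arm position suggests 5–6 mm. A sideways drag of about 1.3 N was gone after a 0.3 mm shift.

I moved nothing else on purpose, and nothing else looked out of place in the pictures I took.

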